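# Load the cast drying cabinet and latch its gate

## Robot

A 6-joint arm with a two-finger parallel gripper is mounted at the origin on the work surface. World frame = base frame: x ahead of the robot, y to its left, z up, the work surface at z = 0. Lengths are in mm, angles in degrees, forces in N, time in s.
With the tool pointing down it reaches from about 325 to 850 mm from the base axis. Payload 15.5 kg.
Tool frame: the origin (TCP) lies at the very end of the fingers, on their centre line; the grasp point (between the pads) lies robot.grasp_offset behind it (robot.grasp_offset is the distance from the TCP to the grasp point, in mm); z points along the fingers, y is the direction in which the jaws open and shut (so a half turn about z gives the same grasp; the last joint's range is limited). The gripper opens to 91 mm and grips with 3 to 60 N. Pads are 32 mm wide; open, the fingers measure 118 mm over their backs; the gripper's body (76 mm by 178 mm) begins 60 mm behind the grasp point.
Start: joints at [66.664, 28.281, 77.091, -0, 74.628, -5.472], TCP at [191.728, 594.867, 213.915] pointing down, gripper open.
Joint ranges: [-166.48, 166.48], [-47.26, 123.95], [12.59, 153.08], [-70.14, 250.14], [6.76, 159.57], [-176.63, 176.63]. Speed limits (degrees/s): [108.29, 108.29, 147.25, 172.46, 172.46, 172.46].

## Interface

Orientations are given as a 3x3 rotation matrix whose columns are the frame's x, y, z axes.
In Python, from cell import robot gives the robot as it stands.
- The arm moves only by the tool apply_moves, never from a script. Its argument "steps" is a list of rows, each an object of numbers: "tx", "ty", "tz": the shift along the world's x, y, z in m; "wx", "wy", "wz": the turn, a rotation vector about the world's x, y, z in rad. In form: [{"tx": .., "ty": .., "tz": .., "wx": .., "wy": .., "wz": ..}, ...]. A call has 1 to 5 rows; each row is the pose to reach, as a shift and turn from the pose commanded when the call began; what a row does not reach only later rows make up. A row lasts 1/12 s, in which the tool goes at most 41.7 mm and 7.16 degrees, less where a joint would pass 70% of its speed; a pose out of reach is approached as far as the arm can. A call with a gripper value outside its range is refused whole. "fingers" is the opening, from 0 (shut) to 1 (fully open), set as the call begins (left out, the last holds). The fingers move at their own pace and stop on an object; the grip force is fixed at half the most. Time passes only in rows, so rows that repeat a pose let the fingers close. It gives the time, the measured TCP pose, the force and the opening at its end, in the units of the state.
- robot.get_obs(): the state, without advancing time (a new reading comes with each control period).
- robot.read_camera(name): name is "side" or "top"; returns a dict with "image" (420x560x3 uint8, red, green, blue), "depth" (420x560 float32, mm along the optical axis (not along the pixel's ray), 0 where there is no reading), "mtx" (3x3 intrinsics, pixels), "camera_from_world" (4x4, takes a point from world to camera coordinates). Camera axes: x right, y up, looking along -z (the intrinsics and any distortion apply to the point x, -y, -z); pixel columns grow to the right and rows downward; lengths in mm; the calibration is good to about 2 mm. A picture is of the moment at which its call begins.
- robot.close_job(): hands the job in, once; it reports no verdict.
The state is a dict: "t": time; "q": joint angles; "joint_vel": joint speeds; "joint_torque": joint torques, N m; "position": TCP position; "tool_rot": TCP orientation; "wrist_force": force on the tool from outside, world axes, zero at the start; "wrist_torque": the same for the moment, N m; "width": finger opening in mm.
Only numpy, scipy, OpenCV 4.12 (cv2) and the standard library are available. Lean on these libraries where they do the work, as an engineer would, in place of code of your own. Each camera call takes 0.05 s, during which the arm holds its last target.

## Task

Dry the stone casts: lift the gate's gravity bar over its catch, swing the gate wide open and pull the tray all the way out. Stand every cast that is on the bench on the tray beside the grey desiccant box, teeth up and front teeth pointing squared-up towards the tray handle, with a gap of about 25 mm to the box: the full block cast directly left of it, the short segment cast directly right of it, the U-shaped cast directly in front of it on the handle side (left and right as seen from the robot). Then push the tray fully home, swing the gate shut and let the bar drop back behind its catch, leaving the other things on the bench alone.

Things in the scene. Friction and masses are not known exactly. Their poses are not given: they have to be found in the camera images.
- cabinet: White low drying cabinet, clear roof, fixed, 278 mm wide, 102 mm high, its open front facing the robot. Origin on the bench at the middle of the front; x points into the cabinet (away from the robot), y left seen from the robot, z up. The roof begins 55 mm behind the origin; ahead of the roof the side cheeks (outer faces at y = +-139 mm) are 60 mm high and reach 55 mm in front of the origin.
- catch_lip (a point): Top middle of the lip of the catch, 95 mm above the bench: a steel bracket at the right cheek, 28 mm wide (left-right). The lip, 9 mm thick, stands in front of (robot side of) the bar's free end.
- gate (a joint): Gate angle, rad: 0 shut, grows as its free (right) end swings out towards the robot and round to the left; 1.9 is the stop. It stays where it is left (hinge friction 0.05 N m). The gate is a steel-framed clear panel 290 mm long, 8 mm thick, 11 to 84 mm above the bench, standing 50 mm in front of the cabinet's origin.
- gate_hinge (a point): Point on the gate's vertical hinge axis, 75 mm above the bench, at the left end of the gate (x = -50, y = +150 mm from the cabinet's origin, in its axes).
- bar (a joint): Angle of the latch bar on the gate, rad: 0 level (dropped, its rest), grows as its free end is lifted, up to 0.7; it falls back by its weight (0.12 kg). Steel bar 295 mm long, 13 mm high, 8 mm thick, on the gate's outer face; its free end passes 22 mm beyond the gate's end, behind the catch lip. To pass the lip, opening or closing, it must be raised over 0.11 rad; 0.2 is comfortable.
- bar_pivot (a point): The bar's pivot on the gate's outer face: 50 mm from the hinge axis along the gate, 10 mm out from the hinge plane, 75 mm above the bench (the height of the bar's centre line).
- bar_ball (a point): Centre of the black ball grip, 28 mm in diameter, on a stem on the bar: 100 mm along the bar from its pivot (so 150 mm from the hinge axis) and 47 mm above the bar's centre line, 122 mm above the bench when the bar is down. Pinching it from above lifts the bar and swings the gate together; turn the fingers with the gate, or the ball creeps out of the grip.
- tray (a joint): How far the tray is pulled out towards the robot, m: 0 fully home, 0.205 all the way out (stop). It slides with about 2 N and stays where it is left. The aluminium tray is 250 mm wide and 210 mm long, its floor 14 mm above the bench, with a rim 11 mm above the floor. The shut gate blocks it.
- tray_handle (a point): Grip point of the tray's upright steel handle post, in the middle of the tray's front edge: post 18 mm wide (left-right), 12 mm deep, top 84 mm above the bench; this point is 12 mm below its top.
- cartridge: Grey vented desiccant box, 40 x 40 x 55 mm high, 0.45 kg, loose on the tray where it belongs, squared with the cabinet. Origin at the centre of its underside; x into the cabinet, y left, z up. It rides out and in with the tray.
- upper_mid (a point): Off-white dental stone cast, all casts have the same plain colour. Full block cast (upper arch): base 60 mm long (x) by 56 mm wide (y), 26 mm high, 37 mm with its horseshoe of teeth round a solid middle. This point is its centre, 18 mm above its underside. x points from the front teeth to the back, z up. None if absent.
- lower_mid (a point): Off-white dental stone cast, all casts have the same plain colour. U-shaped cast (lower arch): same outline 60 mm long (x) by 56 mm wide (y), base 26 mm, total height 37 mm, but with a notch 22 mm wide from the middle out through the back; its two side legs are solid. This point is the centre of its outline, 18 mm above its underside. x from the front teeth to the open back, z up. None if absent.
- segment_mid (a point): Off-white dental stone cast, all casts have the same plain colour. Short segment cast: a bar-shaped base 36 mm deep (x) by 62 mm wide (y), 26 mm high, total height 37 mm, with a short curve of front teeth only. This point is its centre, 18 mm above its underside. x from the front teeth to the flat back, z up. None if absent.
- upper_front (a point): Middle of the front (teeth) side of the full block cast, 30 mm from its centre.
- lower_front (a point): Middle of the front (teeth) side of the U-shaped cast, 30 mm from its centre.
- segment_front (a point): Middle of the front (teeth) side of the segment cast, 18 mm from its centre.
- upper: The full block cast, origin at the centre of its underside.
- lower: The U-shaped cast, origin at the centre of its underside.
- segment: The segment cast, origin at the centre of its underside.
- bowl: Bystander: dark rubber mixing bowl, 110 mm across, 60 mm high; origin under its centre. Leave alone.
- jar: Bystander: grey jar with white cap, 60 mm across, 75 mm high; origin under its centre. Leave alone.
- spatula: Bystander: spatula with wooden handle, 190 mm, lying on the bench. Leave alone.
Not all that is in view belongs to the job. What is shaped like the lower but pink is not meant.

How it is judged (in metres and radians):
On the way, in this order (a step that is already met when the one before it is completed fails the run):
1. the gate is swung wide open (past 1.3 rad) (value of joint gate above 1.3 rad), for 0.2 s.
2. the tray is pulled out (at least 180 mm) (value of joint tray above 0.18 m), for 0.2 s.
3. every cast present stands in its place beside the desiccant box with the tray still out (value of joint tray above 0.15 m and x of upper_mid in the frame of cartridge between -0.016 and 0.016 m and y of upper_mid in the frame of cartridge between 0.057 and 0.089 m and z of upper_mid in the frame of cartridge between 0.01 and 0.027 m and angle between each of upper_mid, segment_mid, lower_mid's own z axis and vertical below 0.15 rad and angle between the x axis of each of upper_mid, segment_mid, lower_mid and the x axis of cartridge, either way round below 0.35 rad and x of upper_front in the frame of cartridge below -0.004 m and linear speed of each of upper, segment, lower below 0.03 m/s and x of segment_mid in the frame of cartridge between -0.016 and 0.016 m and y of segment_mid in the frame of cartridge between -0.092 and -0.06 m and z of segment_mid in the frame of cartridge between 0.01 and 0.027 m and x of segment_front in the frame of cartridge below -0.0005 m and x of lower_mid in the frame of cartridge between -0.091 and -0.059 m and y of lower_mid in the frame of cartridge between -0.016 and 0.016 m and z of lower_mid in the frame of cartridge between 0.01 and 0.027 m and x of lower_front in the frame of cartridge below -0.075 m), for 0.3 s.
4. the tray is pushed fully home (within 12 mm) (value of joint tray below 0.012 m), for 0.2 s.
At the end, for the whole second after the job is handed in: Gate shut and bar down behind its catch (each within 0.035 rad), tray home within 12 mm; each cast present upright at rest, front teeth to the handle (within 0.35 rad of square with the box), its centre within 16 mm of 25 mm clear of the box: full block left, segment right, U-shape in front (value of joint each of gate, bar below 0.035 rad and value of joint tray below 0.012 m and angle between cartridge's own z axis and vertical below 0.1 rad and angle between the x axis of cartridge and the x axis of cabinet, either way round below 0.3 rad and z of cartridge in the frame of cabinet between 0.008 and 0.022 m and x of upper_mid in the frame of cartridge between -0.016 and 0.016 m and y of upper_mid in the frame of cartridge between 0.057 and 0.089 m and z of upper_mid in the frame of cartridge between 0.01 and 0.027 m and angle between each of upper_mid, segment_mid, lower_mid's own z axis and vertical below 0.15 rad and angle between the x axis of each of upper_mid, segment_mid, lower_mid and the x axis of cartridge, either way round below 0.35 rad and x of upper_front in the frame of cartridge below -0.004 m and linear speed of each of upper, segment, lower below 0.03 m/s and x of segment_mid in the frame of cartridge between -0.016 and 0.016 m and y of segment_mid in the frame of cartridge between -0.092 and -0.06 m and z of segment_mid in the frame of cartridge between 0.01 and 0.027 m and x of segment_front in the frame of cartridge below -0.0005 m and x of lower_mid in the frame of cartridge between -0.091 and -0.059 m and y of lower_mid in the frame of cartridge between -0.016 and 0.016 m and z of lower_mid in the frame of cartridge between 0.01 and 0.027 m and x of lower_front in the frame of cartridge below -0.075 m); the robot touches nothing.
It fails at once if the bowl is pushed more than 40 mm (distance of bowl from where it was at the start of the episode above 0.04 m).
It fails at once if the jar is pushed more than 40 mm (distance of jar from where it was at the start of the episode above 0.04 m).
It fails at once if the spatula is pushed more than 40 mm (distance of spatula from where it was at the start of the episode above 0.04 m).
Of upper, lower, segment only 2 to 3 are there at a start; the rules pass over those that are not, and their reading is None.
At some moment in a run one of upper, lower, segment may be knocked a few centimetres aside while the robot is not near it.
Once in a run the grip may slacken for a moment while it holds something.
It also fails if it takes over 210 s, if anything falls off the work surface, if the arm or the gripper's body presses on something with over 40 N, if the wrist force passes 120 N, or if a joint passes its speed limit or range.

## Working session

There is one attempt and no reset: what is moved stays moved. The work goes in short steps, Python scripts to look and compute and a tool call to move; the robot and the scene stay as the last step left them, time stands still between calls to the robot, and variables do not carry over. Pictures are saved under pics/ and viewed, and the job is handed in when it is done.

Besides the shell and the picture viewer there is one more tool, called by a JSON object that holds its "api" and its "payload", one argument or row to a line. apply_moves: Moves the arm, as the interface text tells. Its arguments: {"type":"object","properties":{"steps":{"type":"array"},"fingers":{"type":"number"}},"required":["steps"]}

```bash
ls; mkdir -p pics; python3 - <<'E'
from cell import robot
import cv2,numpy as np
print(robot.get_obs(), robot.grasp_offset)
for n in("side","top"):
    c=robot.read_camera(n); cv2.imwrite(f"pics/{n}0.png",c["image"][:,:,::-1]); print(n,c["mtx"],c["camera_from_world"].round(3).tolist())
    np.savez(f"{n}0.npz",**c)
E
```

```text
pics
{'t': 0.0, 'q': array([ 6.66628089e+01,  2.83163516e+01,  7.71278305e+01, -3.58275983e-04,
        7.46269857e+01, -5.47021157e+00]), 'joint_vel': array([ 0.03543763, -0.04866347,  0.00702748, -0.01893211,  0.02760047,
        0.03879457]), 'joint_torque': array([ 5.97678973e-04, -8.78835654e+01, -3.81849110e+01,  7.08019920e-02,
        5.34638157e-02, -9.10969425e-05]), 'position': array([191.5870115 , 594.5122904 , 213.31819852]), 'tool_rot': array([[-9.51771863e-01,  3.06806266e-01, -4.86516371e-04],
       [ 3.06806631e-01,  9.51771183e-01, -1.14288317e-03],
       [ 1.12408545e-04, -1.23703049e-03, -9.99999229e-01]]), 'wrist_force': array([0.27699415, 0.42857638, 0.54727618]), 'wrist_torque': array([ 0.00908427,  0.04730253, -0.01429742]), 'width': 91.12760458385628} 18.8
side [[402.09548505   0.         276.17656828]
 [  0.         402.09548505 216.84849379]
 [  0.           0.           1.        ]] [[0.851, -0.526, 0.004, -483.343], [0.254, 0.418, 0.872, -253.198], [-0.46, -0.741, 0.49, -829.089], [0.0, 0.0, 0.0, 1.0]]
top [[449.5154009    0.         275.39690632]
 [  0.         449.5154009  206.97531325]
 [  0.           0.           1.        ]] [[0.006, -1.0, 0.004, 15.034], [0.985, 0.006, 0.172, -582.481], [-0.172, 0.003, 0.985, -1269.967], [0.0, 0.0, 0.0, 1.0]]
```

View pics/side0.png

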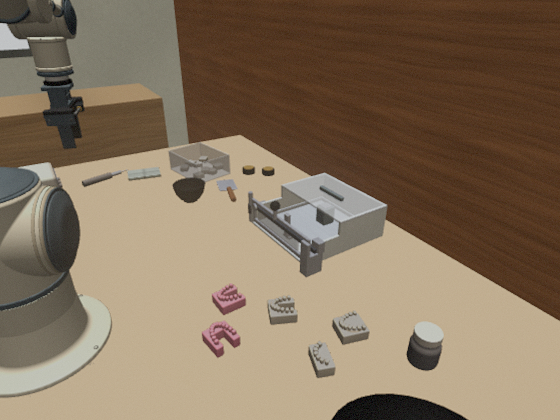

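View pics/top0.png

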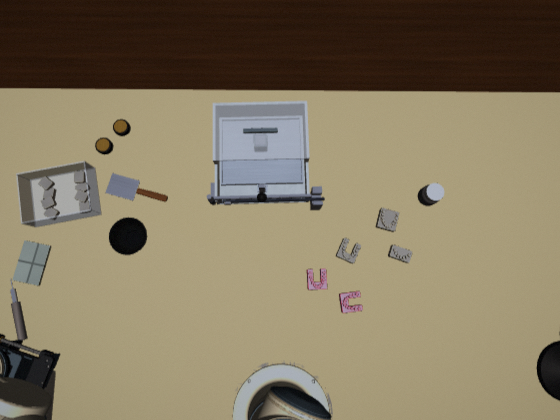

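```bash
cat > h.py <<'E'
import numpy as np,cv2
def cam(name,tag=None):
    from cell import robot
    c=robot.read_camera(name)
    if tag: cv2.imwrite(f"pics/{tag}.png",c["image"][:,:,::-1]); np.savez(f"{tag}.npz",**c)
    return c
def world(c):
    d=c["depth"];K=c["mtx"];v,u=np.mgrid[:d.shape[0],:d.shape[1]]
    P=np.stack([(u-K[0,2])/K[0,0]*d,-(v-K[1,2])/K[1,1]*d,-d],-1)
    T=np.linalg.inv(c["camera_from_world"]); W=P@T[:3,:3].T+T[:3,3]
    W[d==0]=np.nan
    return W
def proj(c,p):
    q=c["camera_from_world"][:3,:3]@np.asarray(p,float)+c["camera_from_world"][:3,3]
    q=np.array([q[0],-q[1],-q[2]]);k=c["mtx"]@q;return k[:2]/k[2]
def crop(c,u0,v0,u1,v1,s,tag):
    im=c["image"][v0:v1,u0:u1,::-1]; cv2.imwrite(f"pics/{tag}.png",cv2.resize(im,None,fx=s,fy=s,interpolation=cv2.INTER_CUBIC))
E
python3 - <<'E'
from h import *
t=dict(np.load("top0.npz"));s=dict(np.load("side0.npz"))
crop(t,300,190,430,320,5,"c1");crop(t,200,90,340,220,5,"c2");crop(s,180,260,390,400,3.5,"c3");crop(s,230,160,400,290,4,"c4")
W=world(t)
for u,v in[(388,219),(348,250),(400,253),(317,279),(350,302),(262,193),(262,143),(250,175),(318,193),(433,193)]: print(u,v,W[v,u].round(1))
E
```

```text
388 219 [ 551.5 -316.    31.8]
348 250 [ 461.7 -201.    -4.1]
400 253 [ 451.6 -349.4   24.8]
317 279 [ 374.9 -106.5   -1.6]
350 302 [ 308.5 -203.3   -2.3]
262 193 [606.3  56.  136.2]
262 143 [759.4  58.4 106.8]
250 175 [686.8  96.5  16.7]
318 193 [ 619.4 -104.3   78. ]
433 193 [ 623.  -439.8   71.1]
```

View pics/c1.png

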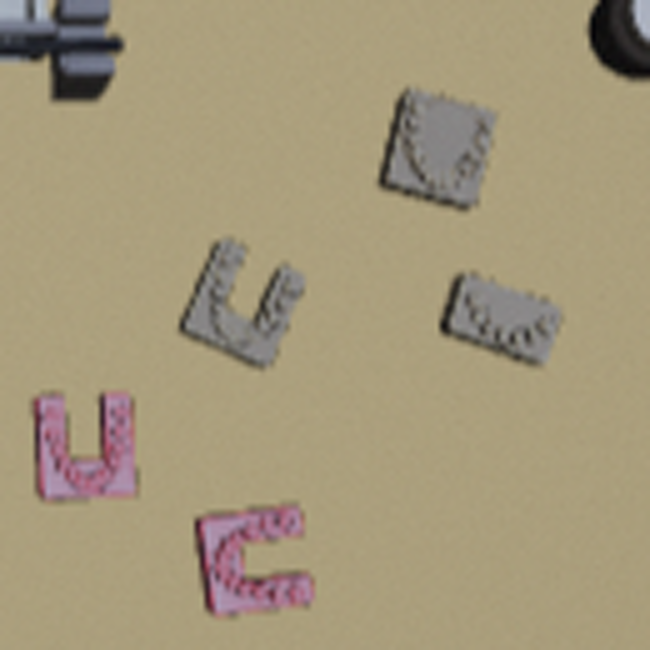

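View pics/c2.png

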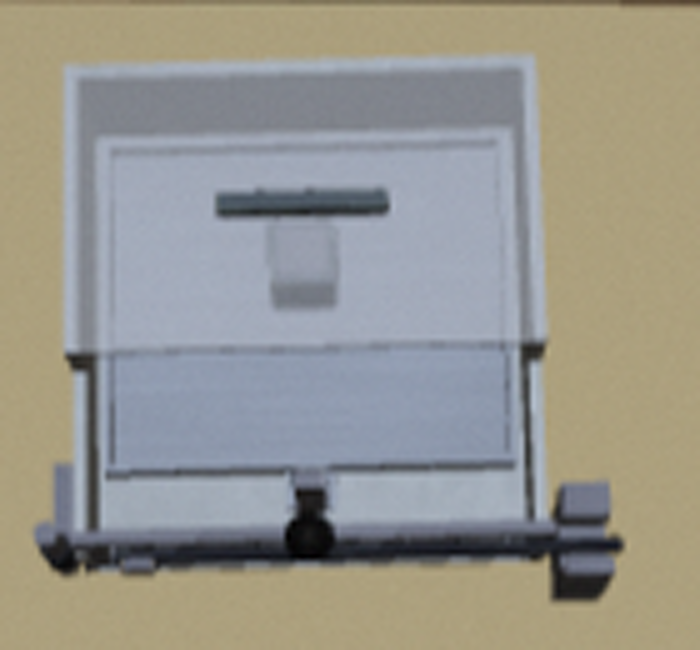

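View pics/c3.png

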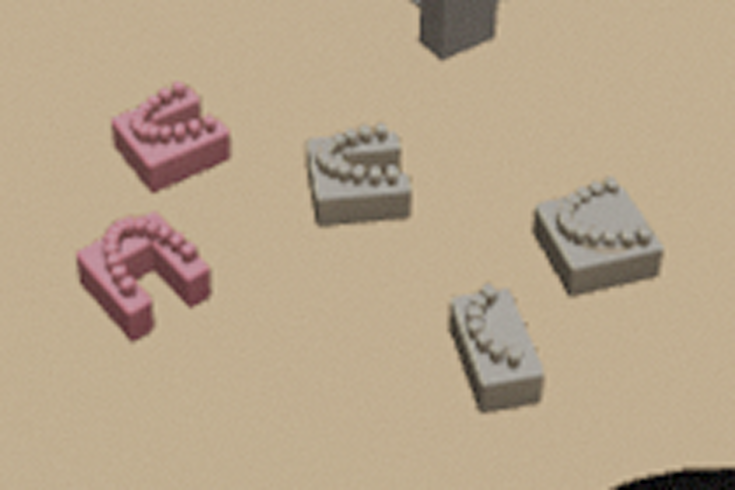

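View pics/c4.png

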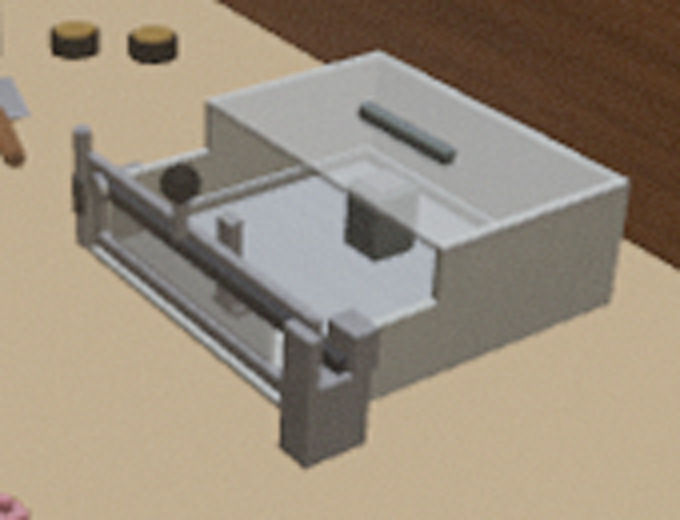

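```bash
python3 - <<'E'
from h import *
t=dict(np.load("top0.npz"));s=dict(np.load("side0.npz"))
for n,c in(("top",t),("side",s)):
    W=world(c)
    m=(W[...,2]>94)&(W[...,2]<112)&(W[...,0]>640)&(W[...,0]<950)&(abs(W[...,1]-60)<200)
    P=W[m][:,:2].astype(np.float32); print(n,m.sum(),cv2.minAreaRect(P),P.min(0),P.max(0))
    # ball
    img=c["image"].astype(int); b=(W[...,2]>105)&(W[...,2]<145)&(abs(W[...,0]-610)<40)&(abs(W[...,1]-57)<40)
    print(" ball",b.sum(),W[b].mean(0),W[b].max(0),W[b].min(0))
    l=(W[...,2]>85)&(W[...,2]<103)&(W[...,0]<640)&(W[...,0]>540)&(W[...,1]<-70)&(W[...,1]>-130)
    print(" lip",l.sum(),np.nanmean(W[l],0),W[l].min(0),W[l].max(0))
    for nm,(x,y) in dict(upper=(551,-316),lower=(462,-205),seg=(452,-349)).items():
        b=(W[...,2]>15)&(W[...,2]<60)&(np.hypot(W[...,0]-x,W[...,1]-y)<55)
        P=W[b]; print(" ",nm,b.sum(),cv2.minAreaRect(P[:,:2].astype(np.float32)),np.percentile(P[:,2],[5,50,95]).round(1))
    print(" bench z",np.nanmedian(W[(W[...,2]<10)&(W[...,0]>300)&(W[...,0]<600)][:,2]))
E
```

```text
top 5417 ((802.17724609375, 63.75334167480469), (178.24002075195312, 276.9178161621094), 1.8982391357421875) [709.1998  -77.34987] [894.72095 204.04277]
 ball 79 [598.01386491  57.55068226 130.3917182 ] [611.84805015  70.17176598 141.10119302] [585.61136986  45.06095515 119.18842508]
 lip 109 [611.81121276 -98.16126275  89.90858617] [ 583.82789972 -117.75025265   85.1607073 ] [638.42902434 -71.80119808  97.84059934]
  upper 387 ((554.5731811523438, -317.58587646484375), (57.352230072021484, 60.7147331237793), 74.47852325439453) [20.7 28.9 37.5]
  lower 302 ((460.74639892578125, -197.89215087890625), (56.56432342529297, 59.9781608581543), 65.30919647216797) [20.9 27.1 38.1]
  seg 266 ((452.521484375, -351.56695556640625), (62.984214782714844, 36.366363525390625), 70.12345886230469) [19.8 26.2 38.5]
 bench z 0.2205978649692497
side 2626 ((802.5943603515625, 65.02763366699219), (180.40977478027344, 283.0760803222656), 1.699027180671692) [709.5025  -77.93229] [895.41235 207.2226 ]
 ball 89 [595.94201877  52.64958691 126.72847132] [612.16732913  65.94229856 140.28169108] [585.46110672  44.13723163 105.45044434]
 lip 140 [608.71222393 -98.90193686  89.86299855] [ 583.92170945 -115.48233014   85.04595643] [639.47920886 -70.79347498  98.67276862]
  upper 715 ((553.9757690429688, -317.7402648925781), (58.569271087646484, 61.15135955810547), 74.27827453613281) [17.6 29.6 37.8]
  lower 578 ((460.3541564941406, -198.51869201660156), (56.86186981201172, 59.454734802246094), 65.5745620727539) [16.9 26.8 38. ]
  seg 588 ((452.1453552246094, -351.22650146484375), (64.3114242553711, 35.86921310424805), 69.96192169189453) [17.5 26.6 37.7]
 bench z 1.1516257450453509
```

{"api": "apply_moves", "payload": {
  "steps": [
    {"tx": 0.027, "ty": -0.035, "tz": 0, "wz": -0.08},
    {"tx": 0.054, "ty": -0.07, "tz": 0, "wz": -0.16},
    {"tx": 0.081, "ty": -0.105, "tz": 0, "wz": -0.24},
    {"tx": 0.108, "ty": -0.14, "tz": 0, "wz": -0.32},
    {"tx": 0.135, "ty": -0.175, "tz": 0, "wz": -0.4}
  ],
  "fingers": 0.7
}}

```text
validation failed for argument at $.st...
```

{"api": "apply_moves", "payload": {
  "steps": [
    {"tx": 0.027, "ty": -0.035, "tz": 0, "wz": -0.08},
    {"tx": 0.054, "ty": -0.07, "tz": 0, "wz": -0.16},
    {"tx": 0.081, "ty": -0.105, "tz": 0, "wz": -0.24},
    {"tx": 0.108, "ty": -0.14, "tz": 0, "wz": -0.32},
    {"tx": 0.135, "ty": -0.175, "tz": 0, "wz": -0.4}
  ]
}}

```text
validation failed for argument at $.st...
```

{"api": "apply_moves", "payload": {
  "steps": [
    {"tx": 0.027, "ty": -0.037, "tz": 0, "wz": -0.08},
    {"tx": 0.054, "ty": -0.075, "tz": 0, "wz": -0.16},
    {"tx": 0.081, "ty": -0.112, "tz": 0, "wz": -0.24},
    {"tx": 0.108, "ty": -0.15, "tz": 0, "wz": -0.32},
    {"tx": 0.135, "ty": -0.187, "tz": 0, "wz": -0.427}
  ]
}}

```text
validation failed for argument at $.st...
```

{"api": "apply_moves", "payload": {
  "steps": [
    {"tx": 0.027, "ty": -0.035, "tz": 0, "wx": 0, "wy": 0, "wz": -0.08},
    {"tx": 0.054, "ty": -0.07, "tz": 0, "wx": 0, "wy": 0, "wz": -0.16},
    {"tx": 0.081, "ty": -0.105, "tz": 0, "wx": 0, "wy": 0, "wz": -0.24},
    {"tx": 0.108, "ty": -0.14, "tz": 0, "wx": 0, "wy": 0, "wz": -0.32},
    {"tx": 0.135, "ty": -0.175, "tz": 0, "wx": 0, "wy": 0, "wz": -0.4}
  ],
  "fingers": 0.7
}}

```text
t: 0.52
position: [319.5, 428.2, 213.7]
tool_rot: [[-0.755, 0.656, -0.0], [0.656, 0.755, -0.0], [-0.0, -0.0, -1.0]]
wrist_force: [0.7, 1.0, 0.1]
width: 64.6
```

{"api": "apply_moves", "payload": {
  "steps": [
    {"tx": 0.027, "ty": -0.035, "tz": 0, "wx": 0, "wy": 0, "wz": -0.08},
    {"tx": 0.054, "ty": -0.07, "tz": 0, "wx": 0, "wy": 0, "wz": -0.16},
    {"tx": 0.081, "ty": -0.105, "tz": 0, "wx": 0, "wy": 0, "wz": -0.24},
    {"tx": 0.108, "ty": -0.14, "tz": 0, "wx": 0, "wy": 0, "wz": -0.32},
    {"tx": 0.135, "ty": -0.175, "tz": 0, "wx": 0, "wy": 0, "wz": -0.4}
  ]
}}

```text
t: 0.93
position: [447.0, 263.0, 213.9]
tool_rot: [[-0.44, 0.898, -0.0], [0.898, 0.44, -0.0], [0.0, -0.0, -1.0]]
wrist_force: [1.0, 1.3, 0.5]
width: 63.8
```

{"api": "apply_moves", "payload": {
  "steps": [
    {"tx": 0.027, "ty": -0.037, "tz": 0, "wx": 0, "wy": 0, "wz": -0.08},
    {"tx": 0.054, "ty": -0.075, "tz": 0, "wx": 0, "wy": 0, "wz": -0.16},
    {"tx": 0.081, "ty": -0.112, "tz": 0, "wx": 0, "wy": 0, "wz": -0.24},
    {"tx": 0.108, "ty": -0.15, "tz": 0, "wx": 0, "wy": 0, "wz": -0.32},
    {"tx": 0.135, "ty": -0.187, "tz": -0.02, "wx": 0, "wy": 0, "wz": -0.427}
  ]
}}

```text
t: 1.35
position: [569.0, 95.4, 203.0]
tool_rot: [[-0.028, 1.0, 0.003], [1.0, 0.028, 0.0], [0.0, 0.003, -1.0]]
wrist_force: [1.8, 0.3, 0.2]
width: 63.8
```

{"api": "apply_moves", "payload": {
  "steps": [
    {"tx": 0, "ty": 0, "tz": 0, "wx": 0, "wy": 0, "wz": 0},
    {"tx": 0, "ty": 0, "tz": 0, "wx": 0, "wy": 0, "wz": 0}
  ]
}}

```text
t: 1.52
position: [567.4, 95.8, 200.4]
tool_rot: [[-0.029, 1.0, -0.002], [1.0, 0.029, -0.0], [-0.0, -0.002, -1.0]]
wrist_force: [0.4, 0.8, -0.1]
width: 63.7
```

{"api": "apply_moves", "payload": {
  "steps": [
    {"tx": 0.0155, "ty": -0.019, "tz": -0.01, "wx": 0, "wy": 0, "wz": 0},
    {"tx": 0.031, "ty": -0.038, "tz": -0.02, "wx": 0, "wy": 0, "wz": 0},
    {"tx": 0.031, "ty": -0.038, "tz": -0.045, "wx": 0, "wy": 0, "wz": 0},
    {"tx": 0.031, "ty": -0.038, "tz": -0.07, "wx": 0, "wy": 0, "wz": 0},
    {"tx": 0.031, "ty": -0.038, "tz": -0.097, "wx": 0, "wy": 0, "wz": 0}
  ]
}}

```text
t: 1.93
position: [597.9, 60.5, 104.1]
tool_rot: [[-0.034, 0.999, 0.001], [0.999, 0.034, 0.0], [0.0, 0.001, -1.0]]
wrist_force: [-1.1, 0.2, 0.1]
width: 63.8
```

```bash
python3 - <<'E'
from h import *
c=cam("side","s1"); crop(c,200,130,400,290,4,"s1c")
E
```

```text
(no output)
```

View pics/s1c.png

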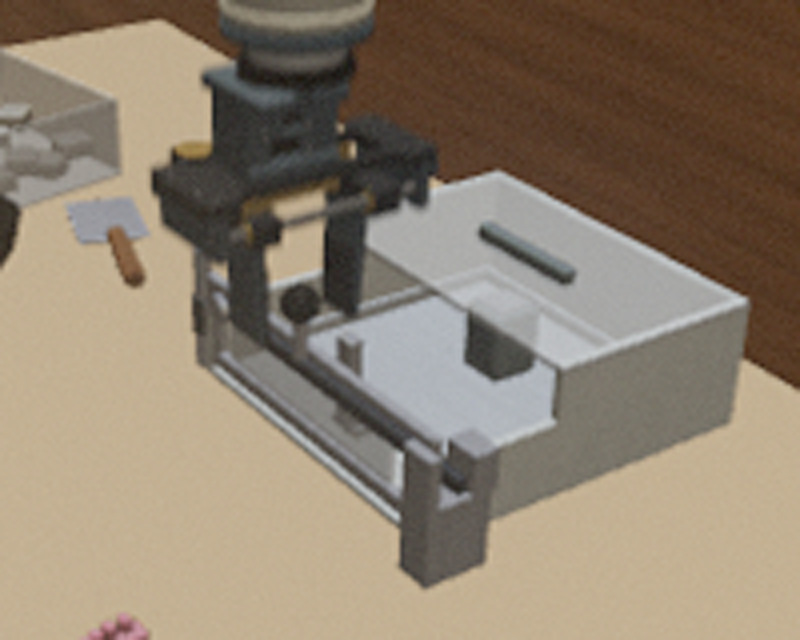

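The fingers straddle the black ball (crop pixel 300,300), clear on both sides. I'll close now.

{"api": "apply_moves", "payload": {
  "steps": [
    {"tx": 0, "ty": -0.002, "tz": 0, "wx": 0, "wy": 0, "wz": 0},
    {"tx": 0, "ty": -0.002, "tz": 0, "wx": 0, "wy": 0, "wz": 0},
    {"tx": 0, "ty": -0.002, "tz": 0, "wx": 0, "wy": 0, "wz": 0},
    {"tx": 0, "ty": -0.002, "tz": 0, "wx": 0, "wy": 0, "wz": 0},
    {"tx": 0, "ty": -0.002, "tz": 0, "wx": 0, "wy": 0, "wz": 0}
  ],
  "fingers": 0.1
}}

```text
t: 2.4
position: [598.7, 57.7, 105.9]
tool_rot: [[-0.032, 0.999, 0.002], [0.999, 0.032, 0.0], [-0.0, 0.002, -1.0]]
wrist_force: [0.1, 0.2, 0.0]
width: 33.4
```

{"api": "apply_moves", "payload": {
  "steps": [
    {"tx": 0, "ty": 0.003, "tz": 0.006, "wx": 0, "wy": 0, "wz": 0},
    {"tx": 0, "ty": 0.006, "tz": 0.012, "wx": 0, "wy": 0, "wz": 0},
    {"tx": 0, "ty": 0.01, "tz": 0.018, "wx": 0, "wy": 0, "wz": 0},
    {"tx": 0, "ty": 0.014, "tz": 0.024, "wx": 0, "wy": 0, "wz": 0},
    {"tx": 0, "ty": 0.014, "tz": 0.024, "wx": 0, "wy": 0, "wz": 0}
  ]
}}

```text
t: 2.82
position: [598.6, 72.5, 130.0]
tool_rot: [[-0.033, 0.999, 0.002], [0.999, 0.033, 0.0], [0.0, 0.002, -1.0]]
wrist_force: [-1.2, -2.9, 0.2]
width: 26.4
```

```bash
python3 - <<'E'
from h import *
from cell import robot
c=cam("side","s2"); crop(c,200,130,400,290,4,"s2c"); o=robot.get_obs(); print(o["position"],o["wrist_force"],o["width"])
E
```

```text
[598.4551215   72.01326695 129.3791173 ] [ 0.09720929 -3.23643047 -0.09053814] 26.392895911416655
```

View pics/s2c.png

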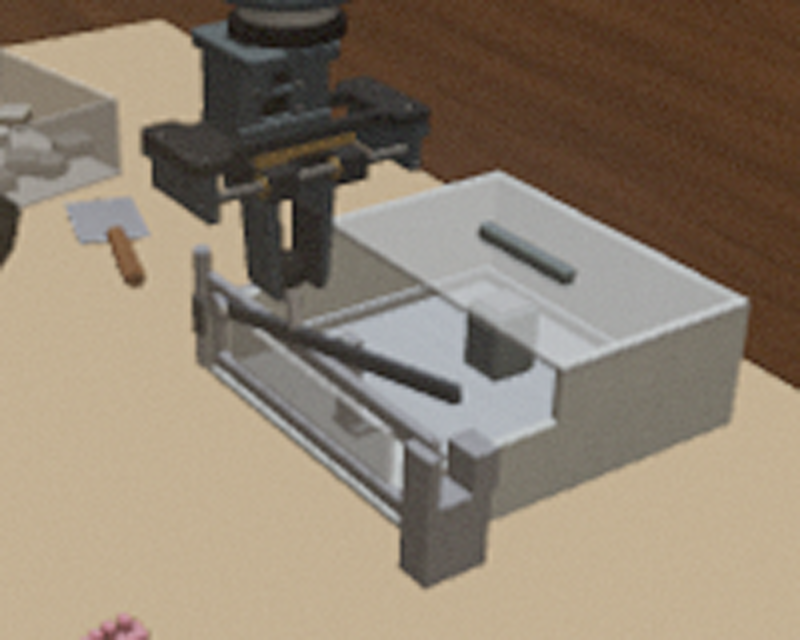

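```bash
python3 - <<'E'
import numpy as np
r=np.array([-4.9,-136.4])
def R(t): return np.array([[np.cos(t),np.sin(t)],[-np.sin(t),np.cos(t)]])
for k in range(4):
    b=R(k*.45)@r
    for j in range(1,6): print(k,j,((R(k*.45+.09*j)@r-b)).round(1),round(.09*j,2))
E
```

```text
0 1 [-12.2   1. ] 0.09
0 2 [-24.3   3.1] 0.18
0 3 [-36.2   6.2] 0.27
0 4 [-47.7  10.5] 0.36
0 5 [-58.8  15.7] 0.45
1 1 [-10.6   6.2] 0.09
1 2 [-20.6  13.4] 0.18
1 3 [-29.9  21.4] 0.27
1 4 [-38.4  30.2] 0.36
1 5 [-46.2  39.7] 0.45
2 1 [-6.8 10.2] 0.09
2 2 [-12.7  21. ] 0.18
2 3 [-17.6  32.2] 0.27
2 4 [-21.5  43.9] 0.36
2 5 [-24.3  55.9] 0.45
3 1 [-1.7 12.2] 0.09
3 2 [-2.3 24.4] 0.18
3 3 [-1.8 36.7] 0.27
3 4 [-0.2 48.9] 0.36
3 5 [ 2.4 60.9] 0.45
```

{"api": "apply_moves", "payload": {
  "steps": [
    {"tx": -0.012, "ty": 0.001, "tz": 0, "wx": 0, "wy": 0, "wz": -0.09},
    {"tx": -0.0243, "ty": 0.0031, "tz": 0, "wx": 0, "wy": 0, "wz": -0.18},
    {"tx": -0.0362, "ty": 0.0062, "tz": 0, "wx": 0, "wy": 0, "wz": -0.27},
    {"tx": -0.0477, "ty": 0.0105, "tz": 0, "wx": 0, "wy": 0, "wz": -0.36},
    {"tx": -0.0588, "ty": 0.0157, "tz": 0, "wx": 0, "wy": 0, "wz": -0.45}
  ]
}}

```text
t: 3.28
position: [538.8, 87.7, 128.2]
tool_rot: [[0.41, 0.912, 0.0], [0.912, -0.41, 0.001], [0.001, -0.0, -1.0]]
wrist_force: [3.5, 7.6, -8.0]
width: 26.2
```

{"api": "apply_moves", "payload": {
  "steps": [
    {"tx": -0.0106, "ty": 0.0062, "tz": 0, "wx": 0, "wy": 0, "wz": -0.09},
    {"tx": -0.0206, "ty": 0.0134, "tz": 0, "wx": 0, "wy": 0, "wz": -0.18},
    {"tx": -0.03, "ty": 0.0214, "tz": 0, "wx": 0, "wy": 0, "wz": -0.27},
    {"tx": -0.0384, "ty": 0.0302, "tz": 0, "wx": 0, "wy": 0, "wz": -0.36},
    {"tx": -0.0462, "ty": 0.0397, "tz": 0, "wx": 0, "wy": 0, "wz": -0.45}
  ]
}}

```text
t: 3.7
position: [493.5, 127.8, 128.4]
tool_rot: [[0.766, 0.643, 0.002], [0.643, -0.766, 0.001], [0.002, 0.0, -1.0]]
wrist_force: [8.4, 7.7, -9.6]
width: 26.3
```

{"api": "apply_moves", "payload": {
  "steps": [
    {"tx": -0.0068, "ty": 0.0102, "tz": 0, "wx": 0, "wy": 0, "wz": -0.09},
    {"tx": -0.0127, "ty": 0.021, "tz": 0, "wx": 0, "wy": 0, "wz": -0.18},
    {"tx": -0.0176, "ty": 0.0322, "tz": 0, "wx": 0, "wy": 0, "wz": -0.27},
    {"tx": -0.0215, "ty": 0.0439, "tz": 0, "wx": 0, "wy": 0, "wz": -0.36},
    {"tx": -0.0243, "ty": 0.0559, "tz": 0, "wx": 0, "wy": 0, "wz": -0.45}
  ]
}}

```text
t: 4.12
position: [469.8, 183.8, 128.6]
tool_rot: [[0.969, 0.246, 0.003], [0.246, -0.969, 0.001], [0.003, -0.0, -1.0]]
wrist_force: [9.7, 3.5, -10.2]
width: 26.3
```

{"api": "apply_moves", "payload": {
  "steps": [
    {"tx": -0.0017, "ty": 0.0122, "tz": 0, "wx": 0, "wy": 0, "wz": -0.09},
    {"tx": -0.0023, "ty": 0.0244, "tz": 0, "wx": 0, "wy": 0, "wz": -0.18},
    {"tx": -0.0018, "ty": 0.0367, "tz": 0, "wx": 0, "wy": 0, "wz": -0.27},
    {"tx": -0.0018, "ty": 0.0367, "tz": 0, "wx": 0, "wy": 0, "wz": -0.27}
  ]
}}

```text
t: 4.45
position: [468.3, 221.7, 128.6]
tool_rot: [[1.0, -0.023, 0.003], [-0.023, -1.0, 0.001], [0.003, -0.001, -1.0]]
wrist_force: [6.7, 0.5, -7.2]
width: 26.4
```

```bash
python3 - <<'E'
from h import *
from cell import robot
c=cam("side","s3"); crop(c,200,130,400,290,4,"s3c"); o=robot.get_obs(); print(o["position"],o["wrist_force"],o["width"],o["q"])
E
```

```text
[468.15136873 220.82334793 128.4970463 ] [ 5.6084502   0.65854391 -7.64652444] 26.296706610505236 [1.86405958e+01 2.58570165e+01 9.80968283e+01 7.57794785e-04
 5.59016240e+01 1.09660187e+02]
```

View pics/s3c.png

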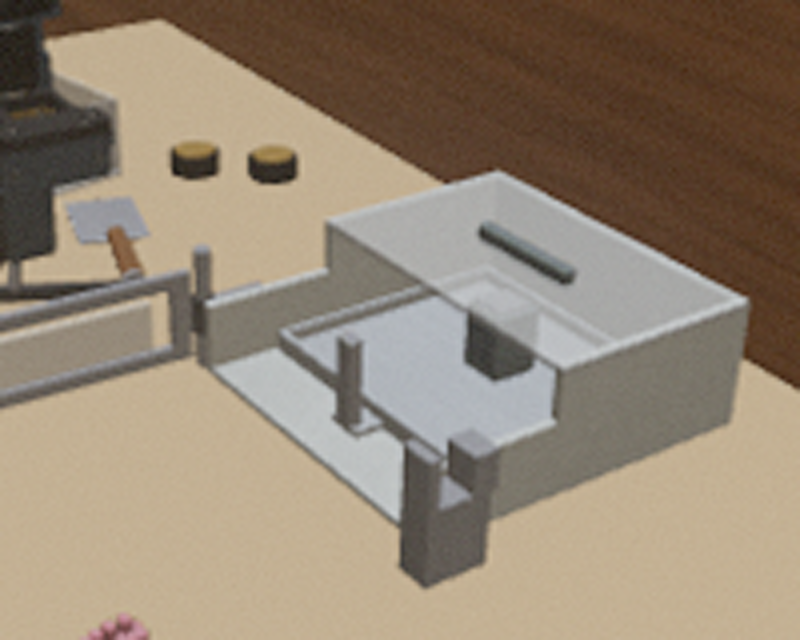

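{"api": "apply_moves", "payload": {
  "steps": [
    {"tx": -0.005, "ty": 0, "tz": -0.01, "wx": 0, "wy": 0, "wz": 0},
    {"tx": -0.012, "ty": 0, "tz": -0.02, "wx": 0, "wy": 0, "wz": 0},
    {"tx": -0.014, "ty": 0, "tz": -0.023, "wx": 0, "wy": 0, "wz": 0}
  ]
}}

```text
t: 4.75
position: [454.7, 220.3, 106.1]
tool_rot: [[1.0, -0.017, 0.005], [-0.017, -1.0, 0.001], [0.005, -0.002, -1.0]]
wrist_force: [5.5, -1.7, 32.1]
width: 26.4
```

{"api": "apply_moves", "payload": {
  "steps": [
    {"tx": 0, "ty": 0, "tz": 0, "wx": 0, "wy": 0, "wz": 0},
    {"tx": 0, "ty": 0, "tz": 0, "wx": 0, "wy": 0, "wz": 0},
    {"tx": 0, "ty": 0, "tz": 0.02, "wx": 0, "wy": 0, "wz": 0},
    {"tx": 0, "ty": 0, "tz": 0.05, "wx": 0, "wy": 0, "wz": 0},
    {"tx": 0, "ty": 0, "tz": 0.08, "wx": 0, "wy": 0, "wz": 0}
  ],
  "fingers": 0.6
}}

```text
t: 5.17
position: [452.2, 219.3, 185.9]
tool_rot: [[1.0, -0.017, -0.002], [-0.017, -1.0, -0.001], [-0.002, 0.001, -1.0]]
wrist_force: [1.4, -0.4, 0.5]
width: 54.1
```

```bash
python3 - <<'E'
from h import *
from cell import robot
o=robot.get_obs(); print(o["position"],o["wrist_force"],o["width"])
for n in("top","side"):
    c=cam(n,n+"4"); W=world(c)
    yaw=np.deg2rad(1.8);O=np.array([658,59.8]);d=W[...,:2]-O
    X=d[...,0]*np.cos(yaw)+d[...,1]*np.sin(yaw);Y=-d[...,0]*np.sin(yaw)+d[...,1]*np.cos(yaw)
    for a,lo,hi in(("post",35,95),("posttop",80,95)):
        b=(W[...,2]>lo)&(W[...,2]<hi)&(abs(X)<55)&(abs(Y)<60); P=np.c_[X[b],Y[b],W[b][:,2]]; print(n,a,b.sum(),np.median(P,0),P.min(0),P.max(0))
    b=(W[...,2]>20)&(W[...,2]<90)&(X>52)&(abs(Y)<60);P=np.c_[X[b],Y[b],W[b][:,2]];print("box?",b.sum(),P.min(0) if len(P) else 0,P.max(0) if len(P) else 0)
    b=(W[...,2]>75)&(W[...,2]<95)&(W[...,0]<580)&(W[...,0]>250)&(abs(W[...,1]-200)<120)
    P=W[b][:,:2].astype(np.float32); print("gate",b.sum(),cv2.minAreaRect(P) if len(P)>4 else 0)
E
```

```text
[452.2002883  219.28943373 185.94187217] [ 1.36243177 -0.35532507  0.48134824] 54.10605475468273
top post 48 [-21.25085253   0.49007244  81.54486371] [-23.8217589   -7.43215357  35.67762759] [-10.87956541   8.68179325  87.03763479]
top posttop 27 [-17.3108393    1.26166983  84.03394834] [-22.7844346   -7.43215357  81.02349579] [-10.87956541   7.29682382  87.03763479]
box? 513 [ 53.90955083 -59.98114926  20.04051689] [559.91601361  59.43455687  89.94206156]
gate 42 ((463.11138916015625, 215.42323303222656), (8.321221351623535, 232.42347717285156), 85.99311065673828)
side post 115 [-20.34486127  -4.70773259  61.3979857 ] [-23.85057689 -10.77784123  35.02649859] [-9.83859152 11.71444668 87.21841299]
side posttop 20 [-18.12837279  -2.67572205  84.6984736 ] [-23.05727024  -8.20930326  80.48659364] [-11.38977311   7.21918466  87.21841299]
box? 668 [102.73996815 -59.89789108  20.00717087] [562.69240703  59.16234261  89.59938666]
gate 554 ((427.64093017578125, 215.92941284179688), (304.5793151855469, 28.656936645507812), 0.21940197050571442)
```

View pics/top4.png

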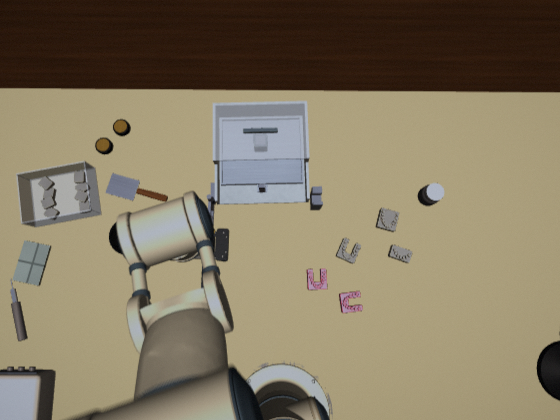

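{"api": "apply_moves", "payload": {
  "steps": [
    {"tx": 0.03, "ty": -0.026, "tz": 0, "wx": 0, "wy": 0, "wz": 0.01},
    {"tx": 0.06, "ty": -0.052, "tz": 0, "wx": 0, "wy": 0, "wz": 0.02},
    {"tx": 0.09, "ty": -0.078, "tz": 0, "wx": 0, "wy": 0, "wz": 0.03},
    {"tx": 0.12, "ty": -0.104, "tz": 0, "wx": 0, "wy": 0, "wz": 0.04},
    {"tx": 0.15, "ty": -0.13, "tz": 0, "wx": 0, "wy": 0, "wz": 0.048}
  ]
}}

```text
t: 5.68
position: [603.9, 88.0, 185.1]
tool_rot: [[1.0, 0.031, -0.001], [0.031, -1.0, 0.0], [-0.001, -0.0, -1.0]]
wrist_force: [0.5, 0.9, -0.1]
width: 54.8
```

{"api": "apply_moves", "payload": {
  "steps": [
    {"tx": 0.02, "ty": -0.015, "tz": -0.01, "wx": 0, "wy": 0, "wz": 0},
    {"tx": 0.039, "ty": -0.03, "tz": -0.03, "wx": 0, "wy": 0, "wz": 0},
    {"tx": 0.039, "ty": -0.03, "tz": -0.06, "wx": 0, "wy": 0, "wz": 0},
    {"tx": 0.039, "ty": -0.03, "tz": -0.09, "wx": 0, "wy": 0, "wz": 0}
  ]
}}

```text
t: 6.02
position: [643.1, 58.3, 94.2]
tool_rot: [[1.0, 0.029, 0.001], [0.029, -1.0, 0.0], [0.001, 0.0, -1.0]]
wrist_force: [0.0, 0.6, -0.9]
width: 54.2
```

```bash
python3 - <<'E'
from h import *
c=cam("side","s5"); crop(c,200,130,400,290,4,"s5c")
E
```

```text
(no output)
```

View pics/s5c.png

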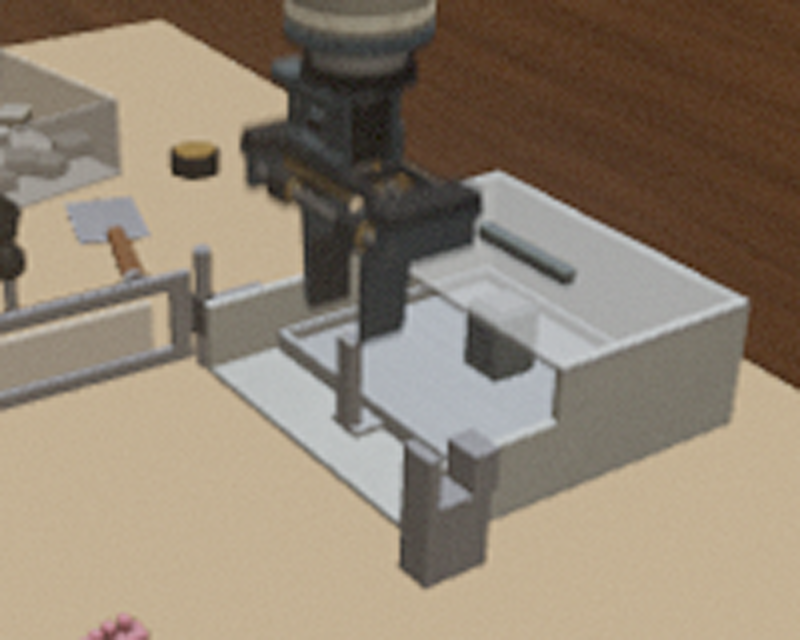

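{"api": "apply_moves", "payload": {
  "steps": [
    {"tx": -0.003, "ty": 0, "tz": -0.02, "wx": 0, "wy": 0, "wz": 0},
    {"tx": -0.004, "ty": 0, "tz": -0.04, "wx": 0, "wy": 0, "wz": 0},
    {"tx": -0.004, "ty": 0, "tz": -0.04, "wx": 0, "wy": 0, "wz": 0}
  ]
}}

```text
t: 6.32
position: [635.4, 59.6, 52.5]
tool_rot: [[1.0, 0.031, -0.006], [0.031, -1.0, 0.0], [-0.006, -0.0, -1.0]]
wrist_force: [-0.8, 0.5, -0.7]
width: 54.4
```

{"api": "apply_moves", "payload": {
  "steps": [
    {"tx": 0, "ty": 0, "tz": 0, "wx": 0, "wy": 0, "wz": 0},
    {"tx": 0, "ty": 0, "tz": 0, "wx": 0, "wy": 0, "wz": 0},
    {"tx": 0, "ty": 0, "tz": 0, "wx": 0, "wy": 0, "wz": 0},
    {"tx": 0, "ty": 0, "tz": 0, "wx": 0, "wy": 0, "wz": 0},
    {"tx": 0, "ty": 0, "tz": 0, "wx": 0, "wy": 0, "wz": 0}
  ],
  "fingers": 0.05
}}

```text
t: 6.73
position: [638.4, 59.6, 56.5]
tool_rot: [[1.0, 0.031, 0.001], [0.031, -1.0, 0.0], [0.001, 0.0, -1.0]]
wrist_force: [0.2, -0.3, 0.1]
width: 24.2
```

{"api": "apply_moves", "payload": {
  "steps": [
    {"tx": 0, "ty": 0, "tz": 0, "wx": 0, "wy": 0, "wz": 0},
    {"tx": -0.006, "ty": 0, "tz": 0, "wx": 0, "wy": 0, "wz": 0},
    {"tx": -0.016, "ty": -0.0005, "tz": 0, "wx": 0, "wy": 0, "wz": 0},
    {"tx": -0.028, "ty": -0.001, "tz": 0, "wx": 0, "wy": 0, "wz": 0},
    {"tx": -0.04, "ty": -0.0013, "tz": 0, "wx": 0, "wy": 0, "wz": 0}
  ]
}}

```text
t: 7.15
position: [598.4, 58.0, 56.1]
tool_rot: [[1.0, 0.031, 0.002], [0.031, -1.0, -0.0], [0.002, 0.0, -1.0]]
wrist_force: [3.7, -2.5, 3.0]
width: 17.7
```

{"api": "apply_moves", "payload": {
  "steps": [
    {"tx": -0.015, "ty": -0.0005, "tz": 0, "wx": 0, "wy": 0, "wz": 0},
    {"tx": -0.032, "ty": -0.001, "tz": 0, "wx": 0, "wy": 0, "wz": 0},
    {"tx": -0.05, "ty": -0.0016, "tz": 0, "wx": 0, "wy": 0, "wz": 0},
    {"tx": -0.068, "ty": -0.0021, "tz": 0, "wx": 0, "wy": 0, "wz": 0},
    {"tx": -0.086, "ty": -0.0027, "tz": 0, "wx": 0, "wy": 0, "wz": 0}
  ]
}}

```text
t: 7.57
position: [512.1, 55.3, 56.1]
tool_rot: [[1.0, 0.031, 0.003], [0.031, -1.0, -0.0], [0.003, 0.0, -1.0]]
wrist_force: [3.7, -2.4, 0.9]
width: 17.7
```

{"api": "apply_moves", "payload": {
  "steps": [
    {"tx": -0.018, "ty": -0.0005, "tz": 0, "wx": 0, "wy": 0, "wz": 0},
    {"tx": -0.036, "ty": -0.0011, "tz": 0, "wx": 0, "wy": 0, "wz": 0},
    {"tx": -0.053, "ty": -0.0016, "tz": 0, "wx": 0, "wy": 0, "wz": 0},
    {"tx": -0.066, "ty": -0.002, "tz": 0, "wx": 0, "wy": 0, "wz": 0},
    {"tx": -0.076, "ty": -0.0024, "tz": 0, "wx": 0, "wy": 0, "wz": 0}
  ]
}}

```text
t: 7.98
position: [435.6, 52.8, 56.1]
tool_rot: [[1.0, 0.031, 0.002], [0.031, -1.0, -0.0], [0.002, 0.0, -1.0]]
wrist_force: [2.2, -4.0, 3.3]
width: 18.0
```

{"api": "apply_moves", "payload": {
  "steps": [
    {"tx": -0.003, "ty": 0, "tz": 0, "wx": 0, "wy": 0, "wz": 0},
    {"tx": -0.003, "ty": 0, "tz": 0, "wx": 0, "wy": 0, "wz": 0}
  ]
}}

```text
t: 8.15
position: [433.4, 52.8, 56.1]
tool_rot: [[1.0, 0.031, 0.002], [0.031, -1.0, -0.001], [0.002, 0.001, -1.0]]
wrist_force: [-0.3, -5.1, 9.3]
width: 17.8
```

{"api": "apply_moves", "payload": {
  "steps": [
    {"tx": 0, "ty": 0, "tz": 0, "wx": 0, "wy": 0, "wz": 0},
    {"tx": 0, "ty": 0, "tz": 0, "wx": 0, "wy": 0, "wz": 0},
    {"tx": 0, "ty": 0, "tz": 0.02, "wx": 0, "wy": 0, "wz": 0},
    {"tx": 0, "ty": -0.02, "tz": 0.05, "wx": 0, "wy": 0, "wz": 0.1},
    {"tx": 0, "ty": -0.05, "tz": 0.08, "wx": 0, "wy": 0, "wz": 0.2}
  ],
  "fingers": 1.0
}}

```text
t: 8.57
position: [432.0, 4.6, 135.5]
tool_rot: [[0.972, 0.235, -0.002], [0.235, -0.972, 0.001], [-0.002, -0.001, -1.0]]
wrist_force: [1.8, -1.1, 0.1]
width: 47.9
```

{"api": "apply_moves", "payload": {
  "steps": [
    {"tx": 0.01, "ty": -0.04, "tz": 0.03, "wx": 0, "wy": 0, "wz": 0.11},
    {"tx": 0.02, "ty": -0.08, "tz": 0.06, "wx": 0, "wy": 0, "wz": 0.22},
    {"tx": 0.04, "ty": -0.11, "tz": 0.08, "wx": 0, "wy": 0, "wz": 0.33},
    {"tx": 0.06, "ty": -0.14, "tz": 0.08, "wx": 0, "wy": 0, "wz": 0.44},
    {"tx": 0.07, "ty": -0.17, "tz": 0.08, "wx": 0, "wy": 0, "wz": 0.55}
  ]
}}

```text
t: 8.98
position: [503.9, -166.2, 217.2]
tool_rot: [[0.706, 0.708, 0.004], [0.708, -0.706, -0.001], [0.002, 0.003, -1.0]]
wrist_force: [0.9, -0.0, -0.9]
width: 81.4
```

```bash
cat > scene.py <<'E'
from h import *
yaw=np.deg2rad(1.8);O=np.array([658,59.8])
def tocab(p):
    d=np.asarray(p)-O; return np.array([d[0]*np.cos(yaw)+d[1]*np.sin(yaw),-d[0]*np.sin(yaw)+d[1]*np.cos(yaw)])
def rects(c,pts,r=55,lo=15,hi=60,box=False):
    W=world(c)
    for nm,(x,y) in pts.items():
        b=(W[...,2]>lo)&(W[...,2]<hi)&(np.hypot(W[...,0]-x,W[...,1]-y)<r)
        P=W[b]
        if len(P)>5: 
            q=cv2.minAreaRect(P[:,:2].astype(np.float32)); print(" ",nm,b.sum(),[np.round(z,1) for z in q],np.percentile(P[:,2],[5,50,95]).round(1))
E
python3 - <<'E'
from scene import *
from cell import robot
o=robot.get_obs(); print(o["position"],o["q"],o["width"])
for n in("top","side"):
    c=cam(n,n+"6")
    print(n);rects(c,dict(upper=(554,-317),lower=(460.5,-198),seg=(452.3,-351.4)))
    rects(c,dict(cart=(560,57)),30,62,80)
    rects(c,dict(post=(435,53)),20,70,95)
    W=world(c)
    P=W[(W[...,2]>10)&(W[...,2]<18)&(abs(W[...,1]-57)<90)&(W[...,0]>400)&(W[...,0]<640)]
    if len(P): print("floor",np.percentile(P,[1,99],axis=0).round(1),np.median(P[:,2]))
t=dict(np.load("top6.npz"));crop(t,190,120,430,300,3.3,"t6c")
t=dict(np.load("side6.npz"));crop(t,180,150,400,300,3.5,"s6c")
E
```

```text
[ 503.92572042 -166.19788174  217.227065  ] [-2.47199025e+01  2.03913420e+01  9.02997053e+01  2.86941681e-02
  6.90885197e+01  2.01934099e+01] 81.42966703675177
top
  lower 146 [array([ 451.2, -214.4]), array([28.2, 62.8]), np.float64(50.9)] [20.4 27.5 38.3]
  seg 63 [array([ 415. , -373.8]), array([22.3, 35.1]), np.float64(42.6)] [20.8 26.1 38.2]
  cart 147 [array([573.8,  58.9]), array([31.9, 37.8]), np.float64(0.5)] [65.  70.2 74.5]
  post 32 [array([436.6,  52.8]), array([17. , 11.4]), np.float64(89.4)] [78.  83.6 87.1]
floor [[452.8 -31.7  10.2]
 [637.5 145.   17.9]] 14.112875713393464
side
  upper 713 [array([ 553.8, -317. ]), array([57.5, 60.6]), np.float64(74.8)] [17.6 29.7 37.8]
  lower 578 [array([ 460. , -199.2]), array([58.3, 59.5]), np.float64(64.8)] [16.9 27.  38.2]
  seg 222 [array([ 408.7, -369.1]), array([41. , 34.1]), np.float64(72.6)] [25.  27.  37.1]
  cart 117 [array([573.4,  57.5]), array([32.5, 38.8]), np.float64(2.3)] [63.1 70.7 73.3]
  post 51 [array([436.2,  52.4]), array([11.9, 19.8]), np.float64(4.0)] [71.2 80.5 86.3]
floor [[443.8 -31.8  12. ]
 [637.  144.2  17.7]] 15.41062505314693
```

View pics/t6c.png

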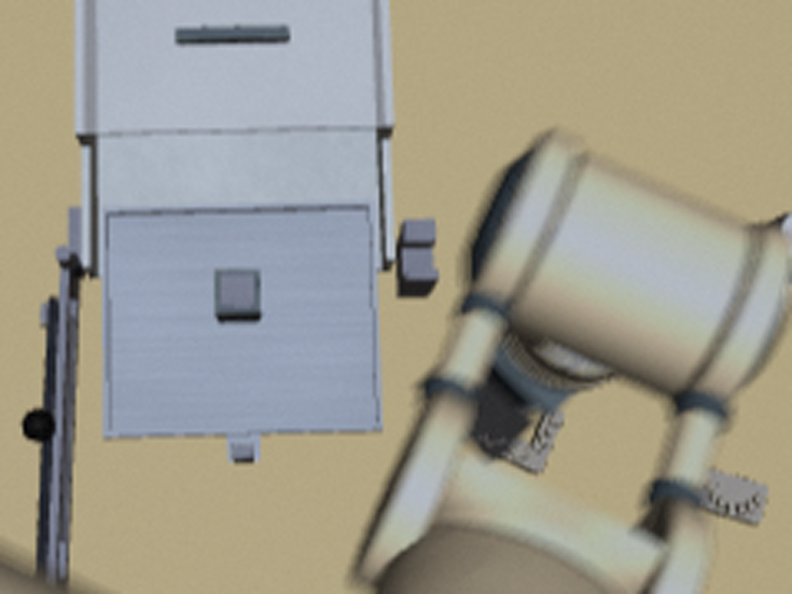

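View pics/s6c.png

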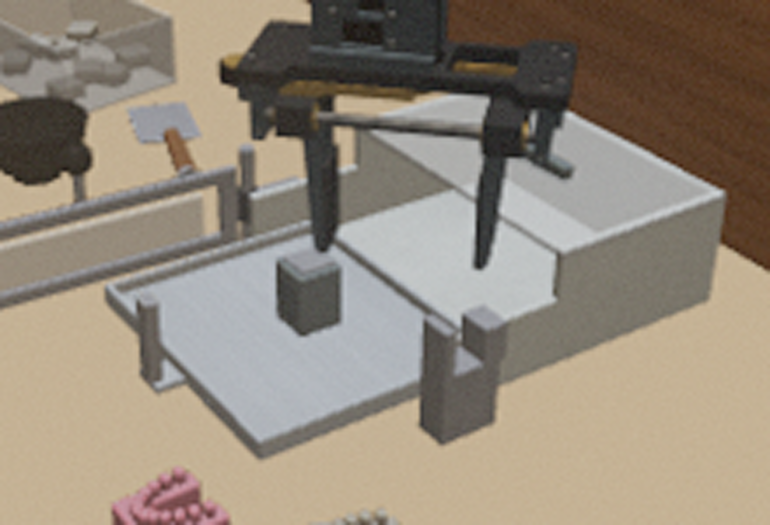

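```bash
cat >> h.py <<'E'
def ray(c,u,v,z):
    K=c["mtx"];T=np.linalg.inv(c["camera_from_world"]);d=T[:3,:3]@np.array([(u-K[0,2])/K[0,0],-(v-K[1,2])/K[1,1],-1.]);o=T[:3,3]
    return (o+d*(z-o[2])/d[2])
E
python3 - <<'E'
from scene import *
t=dict(np.load("top6.npz"));s=dict(np.load("side6.npz"))
crop(t,240,190,290,270,8,"t6d");crop(s,240,210,300,260,12,"s6d")
E
```

```text
(no output)
```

View pics/t6d.png

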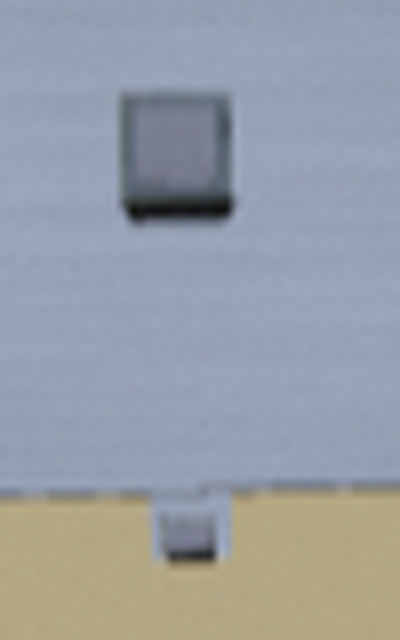

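View pics/s6d.png

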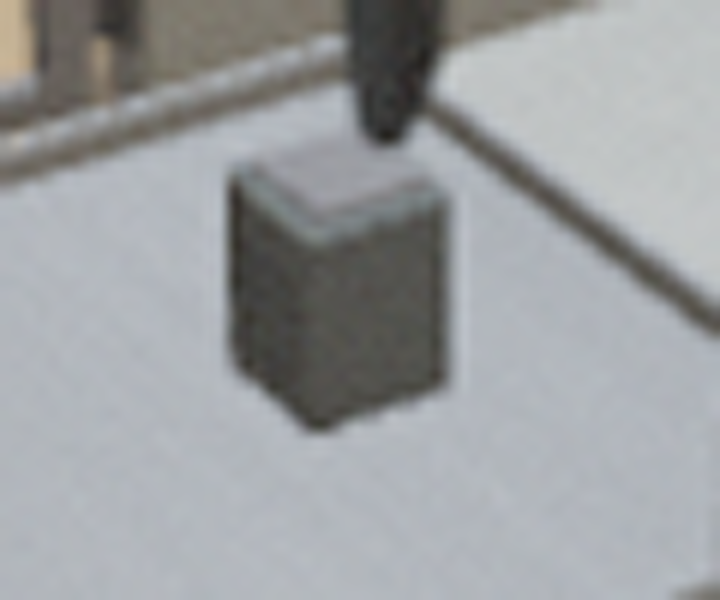

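```bash
python3 - <<'E'
from scene import *
t=dict(np.load("top6.npz"));s=dict(np.load("side6.npz"))
f=lambda x,y,u0,v0,k:((x+.5)/k-.5+u0,(y+.5)/k-.5+v0)
for p in[(176.5,148),(122,148),(231,148),(176,93),(176,203)]: print(ray(t,*f(*p,240,190,8),69).round(1),tocab(ray(t,*f(*p,240,190,8),69)[:2]).round(1))
print("front bottom",ray(t,*f(176,216,240,190,8),14).round(1))
for p in[(318,245),(232,175),(447,200)]: print("s",ray(s,*f(*p,240,210,12),69).round(1))
for p in[(318,430),(237,370),(447,385)]: print("s",ray(s,*f(*p,240,210,12),14).round(1))
print("tray edge",ray(t,*f(100,492,240,190,8),25).round(1))
# segment & others
W=world(s);b=(W[...,2]>12)&(W[...,2]<60)&(np.hypot(W[...,0]-408,W[...,1]+372)<60);print(cv2.minAreaRect(W[b][:,:2].astype(np.float32)),b.sum())
E
```

```text
[575.7  58.5  69. ] [-82.3   1.3]
[575.6  78.2  69. ] [-81.8  21. ]
[575.8  38.8  69. ] [-82.8 -18.5]
[595.9  58.9  69. ] [-62.1   1. ]
[555.5  58.4  69. ] [-102.4    1.8]
front bottom [559.2  59.9  14. ]
s [559.1  37.6  69. ]
s [557.9  74.6  69. ]
s [594.2  39.4  69. ]
s [562.9  45.1  14. ]
s [559.6  77.1  14. ]
s [598.5  45.9  14. ]
tray edge [454.6  86.4  25. ]
((404.3433837890625, -379.71441650390625), (64.06973266601562, 36.115970611572266), 72.9258041381836) 718
```

{"api": "apply_moves", "payload": {
  "steps": [
    {"tx": 0.011, "ty": -0.032, "tz": 0, "wx": 0, "wy": 0, "wz": 0.103},
    {"tx": 0.022, "ty": -0.064, "tz": 0, "wx": 0, "wy": 0, "wz": 0.206},
    {"tx": 0.033, "ty": -0.096, "tz": 0, "wx": 0, "wy": 0, "wz": 0.309},
    {"tx": 0.044, "ty": -0.128, "tz": -0.02, "wx": 0, "wy": 0, "wz": 0.412},
    {"tx": 0.05, "ty": -0.1515, "tz": -0.05, "wx": 0, "wy": 0, "wz": 0.515}
  ],
  "fingers": 1.0
}}

```text
t: 9.5
position: [554.4, -319.2, 166.4]
tool_rot: [[0.267, 0.964, 0.005], [0.964, -0.267, -0.003], [-0.002, 0.005, -1.0]]
wrist_force: [0.7, 0.1, -0.2]
width: 91.3
```

{"api": "apply_moves", "payload": {
  "steps": [
    {"tx": 0, "ty": 0, "tz": -0.03, "wx": 0, "wy": 0, "wz": 0},
    {"tx": 0, "ty": 0, "tz": -0.065, "wx": 0, "wy": 0, "wz": 0},
    {"tx": 0, "ty": 0, "tz": -0.095, "wx": 0, "wy": 0, "wz": 0},
    {"tx": 0, "ty": 0, "tz": -0.105, "wx": 0, "wy": 0, "wz": 0},
    {"tx": 0, "ty": 0, "tz": -0.105, "wx": 0, "wy": 0, "wz": 0}
  ]
}}

```text
t: 9.92
position: [550.7, -314.7, 57.4]
tool_rot: [[0.272, 0.962, -0.004], [0.962, -0.272, 0.003], [0.002, -0.005, -1.0]]
wrist_force: [0.5, -0.5, -0.2]
width: 91.5
```

```bash
python3 - <<'E'
from scene import *
from cell import robot
c=cam("side","s7"); crop(c,240,210,440,370,4,"s7c");o=robot.get_obs(); print(o["position"],o["tool_rot"],o["wrist_force"],o["width"])
rects(c,dict(upper=(554,-317)))
E
```

```text
[ 551.84349762 -315.45463762   59.5437787 ] [[ 2.71556041e-01  9.62421373e-01 -1.55472424e-03]
 [ 9.62422372e-01 -2.71554434e-01  1.16929757e-03]
 [ 7.03164718e-04 -1.81383121e-03 -9.99998108e-01]] [ 0.05371637 -0.42443917  0.54647583] 91.3923282664407
  upper 728 [array([ 551., -317.]), array([56.9, 94.7]), np.float64(75.9)] [17.3 29.7 38. ]
```

View pics/s7c.png

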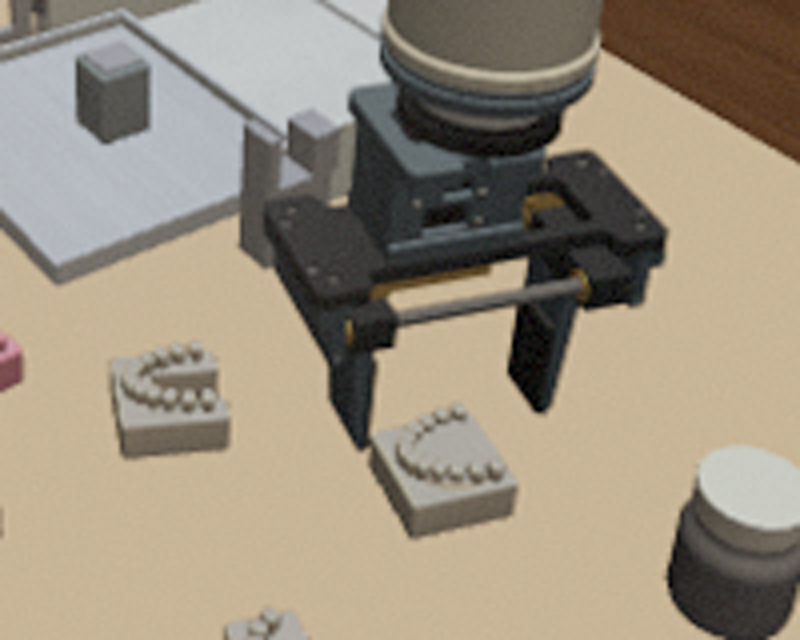

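{"api": "apply_moves", "payload": {
  "steps": [
    {"tx": 0.001, "ty": -0.001, "tz": -0.02, "wx": 0, "wy": 0, "wz": 0},
    {"tx": 0.001, "ty": -0.001, "tz": -0.04, "wx": 0, "wy": 0, "wz": 0},
    {"tx": 0.001, "ty": -0.001, "tz": -0.053, "wx": 0, "wy": 0, "wz": 0},
    {"tx": 0.001, "ty": -0.001, "tz": -0.055, "wx": 0, "wy": 0, "wz": 0},
    {"tx": 0.001, "ty": -0.001, "tz": -0.055, "wx": 0, "wy": 0, "wz": 0}
  ]
}}

```text
t: 10.38
position: [553.5, -317.0, 5.5]
tool_rot: [[0.271, 0.962, 0.0], [0.962, -0.271, -0.0], [-0.0, 0.0, -1.0]]
wrist_force: [0.5, 0.3, -0.6]
width: 91.4
```

{"api": "apply_moves", "payload": {
  "steps": [
    {"tx": 0, "ty": 0, "tz": 0, "wx": 0, "wy": 0, "wz": 0},
    {"tx": 0, "ty": 0, "tz": 0, "wx": 0, "wy": 0, "wz": 0},
    {"tx": 0, "ty": 0, "tz": 0, "wx": 0, "wy": 0, "wz": 0},
    {"tx": 0, "ty": 0, "tz": 0, "wx": 0, "wy": 0, "wz": 0},
    {"tx": 0, "ty": 0, "tz": 0, "wx": 0, "wy": 0, "wz": 0}
  ],
  "fingers": 0.4
}}

```text
t: 10.8
position: [553.4, -317.2, 5.4]
tool_rot: [[0.272, 0.962, 0.001], [0.962, -0.272, -0.0], [-0.0, 0.001, -1.0]]
wrist_force: [0.9, -0.8, 0.6]
width: 60.8
```

{"api": "apply_moves", "payload": {
  "steps": [
    {"tx": 0, "ty": 0, "tz": 0, "wx": 0, "wy": 0, "wz": 0},
    {"tx": 0, "ty": 0, "tz": 0, "wx": 0, "wy": 0, "wz": 0},
    {"tx": 0, "ty": 0, "tz": 0.01, "wx": 0, "wy": 0, "wz": 0},
    {"tx": 0, "ty": 0, "tz": 0.025, "wx": 0, "wy": 0, "wz": 0},
    {"tx": 0, "ty": 0, "tz": 0.04, "wx": 0, "wy": 0, "wz": 0}
  ]
}}

```text
t: 11.22
position: [552.6, -316.6, 45.3]
tool_rot: [[0.272, 0.962, -0.001], [0.962, -0.272, 0.001], [0.001, -0.002, -1.0]]
wrist_force: [0.7, -0.3, -2.7]
width: 59.8
```

{"api": "apply_moves", "payload": {
  "steps": [
    {"tx": 0, "ty": 0, "tz": 0.03, "wx": 0, "wy": 0, "wz": 0},
    {"tx": 0, "ty": 0.01, "tz": 0.06, "wx": 0, "wy": 0, "wz": 0.03},
    {"tx": 0, "ty": 0.03, "tz": 0.09, "wx": 0, "wy": 0, "wz": 0.06},
    {"tx": 0, "ty": 0.06, "tz": 0.1, "wx": 0, "wy": 0, "wz": 0.1},
    {"tx": 0, "ty": 0.09, "tz": 0.1, "wx": 0, "wy": 0, "wz": 0.14}
  ]
}}

```text
t: 11.63
position: [554.2, -227.1, 148.4]
tool_rot: [[0.134, 0.991, 0.004], [0.991, -0.134, -0.002], [-0.002, 0.005, -1.0]]
wrist_force: [-0.2, 0.7, -1.9]
width: 59.6
```

{"api": "apply_moves", "payload": {
  "steps": [
    {"tx": 0.002, "ty": 0.033, "tz": 0, "wx": 0, "wy": 0, "wz": 0.03},
    {"tx": 0.004, "ty": 0.066, "tz": 0, "wx": 0, "wy": 0, "wz": 0.06},
    {"tx": 0.006, "ty": 0.1, "tz": 0, "wx": 0, "wy": 0, "wz": 0.1},
    {"tx": 0.008, "ty": 0.135, "tz": 0, "wx": 0, "wy": 0, "wz": 0.14},
    {"tx": 0.01, "ty": 0.17, "tz": 0, "wx": 0, "wy": 0, "wz": 0.166}
  ]
}}

```text
t: 12.05
position: [562.7, -55.4, 145.3]
tool_rot: [[-0.033, 0.999, -0.0], [0.999, 0.033, 0.0], [0.0, -0.0, -1.0]]
wrist_force: [0.3, 0.1, -2.3]
width: 59.5
```

{"api": "apply_moves", "payload": {
  "steps": [
    {"tx": 0.002, "ty": 0.033, "tz": 0, "wx": 0, "wy": 0, "wz": 0},
    {"tx": 0.004, "ty": 0.066, "tz": 0, "wx": 0, "wy": 0, "wz": 0},
    {"tx": 0.006, "ty": 0.1, "tz": 0, "wx": 0, "wy": 0, "wz": 0},
    {"tx": 0.008, "ty": 0.135, "tz": 0, "wx": 0, "wy": 0, "wz": 0},
    {"tx": 0.01, "ty": 0.165, "tz": 0, "wx": 0, "wy": 0, "wz": 0}
  ]
}}

```text
t: 12.47
position: [572.6, 110.2, 145.3]
tool_rot: [[-0.031, 1.0, -0.0], [1.0, 0.031, 0.0], [0.0, -0.0, -1.0]]
wrist_force: [0.9, 0.0, -2.4]
width: 59.9
```

{"api": "apply_moves", "payload": {
  "steps": [
    {"tx": 0, "ty": 0.012, "tz": -0.01, "wx": 0, "wy": 0, "wz": 0},
    {"tx": 0, "ty": 0.022, "tz": -0.03, "wx": 0, "wy": 0, "wz": 0},
    {"tx": 0, "ty": 0.022, "tz": -0.05, "wx": 0, "wy": 0, "wz": 0},
    {"tx": 0, "ty": 0.022, "tz": -0.06, "wx": 0, "wy": 0, "wz": 0},
    {"tx": 0, "ty": 0.022, "tz": -0.06, "wx": 0, "wy": 0, "wz": 0}
  ]
}}

```text
t: 12.88
position: [571.5, 129.5, 82.8]
tool_rot: [[-0.031, 1.0, -0.004], [1.0, 0.031, -0.001], [-0.001, -0.004, -1.0]]
wrist_force: [-0.5, -0.5, -2.1]
width: 59.6
```

```bash
python3 - <<'E'
from scene import *
from cell import robot
c=cam("side","s8"); crop(c,180,130,380,290,4,"s8c");o=robot.get_obs(); print(o["position"],o["tool_rot"][:,1],o["wrist_force"],o["width"])
E
```

```text
[572.42170919 129.44704092  84.1894204 ] [ 0.999528    0.03063047 -0.00235609] [-0.26077289  0.09317181 -2.21154912] 59.903154269646116
```

View pics/s8c.png

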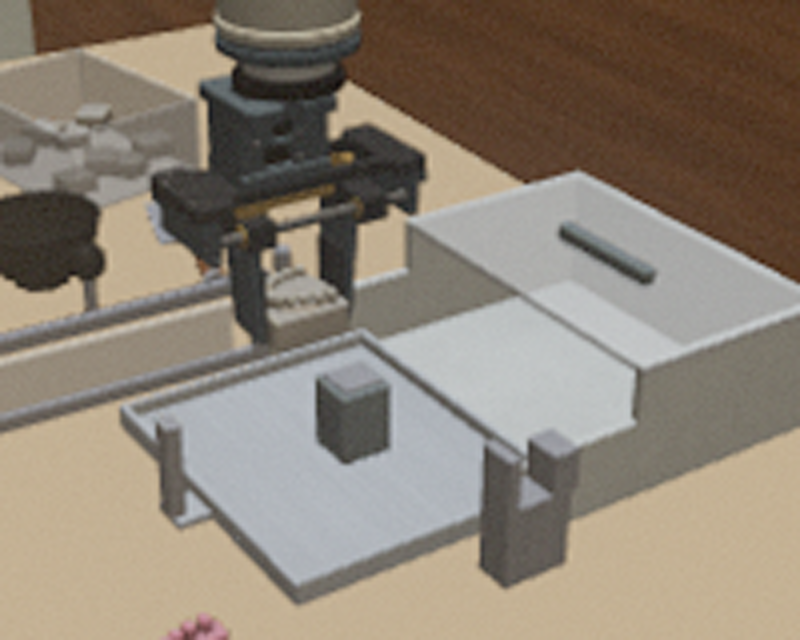

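{"api": "apply_moves", "payload": {
  "steps": [
    {"tx": 0.001, "ty": 0, "tz": -0.02, "wx": 0, "wy": 0, "wz": 0},
    {"tx": 0.001, "ty": 0, "tz": -0.04, "wx": 0, "wy": 0, "wz": 0},
    {"tx": 0.001, "ty": 0, "tz": -0.055, "wx": 0, "wy": 0, "wz": 0},
    {"tx": 0.001, "ty": 0, "tz": -0.062, "wx": 0, "wy": 0, "wz": 0},
    {"tx": 0.001, "ty": 0, "tz": -0.065, "wx": 0, "wy": 0, "wz": 0}
  ]
}}

```text
t: 13.35
position: [574.3, 129.6, 19.8]
tool_rot: [[-0.03, 1.0, -0.0], [1.0, 0.03, -0.0], [-0.0, -0.0, -1.0]]
wrist_force: [-0.5, 0.9, -1.9]
width: 59.7
```

{"api": "apply_moves", "payload": {
  "steps": [
    {"tx": 0, "ty": 0, "tz": 0, "wx": 0, "wy": 0, "wz": 0},
    {"tx": 0, "ty": 0, "tz": 0, "wx": 0, "wy": 0, "wz": 0}
  ]
}}

```text
t: 13.52
position: [574.9, 129.9, 20.9]
tool_rot: [[-0.031, 1.0, 0.001], [1.0, 0.031, 0.0], [0.0, 0.001, -1.0]]
wrist_force: [1.6, 0.2, -2.4]
width: 59.9
```

{"api": "apply_moves", "payload": {
  "steps": [
    {"tx": 0, "ty": 0, "tz": 0, "wx": 0, "wy": 0, "wz": 0},
    {"tx": 0, "ty": 0, "tz": 0, "wx": 0, "wy": 0, "wz": 0},
    {"tx": 0, "ty": 0, "tz": 0, "wx": 0, "wy": 0, "wz": 0},
    {"tx": 0, "ty": 0, "tz": 0.005, "wx": 0, "wy": 0, "wz": 0},
    {"tx": 0, "ty": 0, "tz": 0.02, "wx": 0, "wy": 0, "wz": 0}
  ],
  "fingers": 1.0
}}

```text
t: 13.93
position: [573.2, 129.9, 39.0]
tool_rot: [[-0.031, 1.0, -0.003], [1.0, 0.031, -0.0], [-0.0, -0.003, -1.0]]
wrist_force: [-1.5, -0.8, -0.4]
width: 89.6
```

{"api": "apply_moves", "payload": {
  "steps": [
    {"tx": 0, "ty": 0, "tz": 0.03, "wx": 0, "wy": 0, "wz": 0},
    {"tx": 0, "ty": 0, "tz": 0.06, "wx": 0, "wy": 0, "wz": 0},
    {"tx": 0, "ty": -0.02, "tz": 0.09, "wx": 0, "wy": 0, "wz": 0},
    {"tx": 0, "ty": -0.05, "tz": 0.12, "wx": 0, "wy": 0, "wz": 0},
    {"tx": 0, "ty": -0.09, "tz": 0.14, "wx": 0, "wy": 0, "wz": 0}
  ]
}}

```text
t: 14.35
position: [574.9, 43.8, 181.7]
tool_rot: [[-0.033, 0.999, 0.003], [0.999, 0.033, 0.0], [0.0, 0.003, -1.0]]
wrist_force: [1.4, -1.1, 0.5]
width: 91.2
```

{"api": "apply_moves", "payload": {
  "steps": [
    {"tx": -0.02, "ty": -0.035, "tz": 0, "wx": 0, "wy": 0, "wz": -0.07},
    {"tx": -0.04, "ty": -0.07, "tz": 0, "wx": 0, "wy": 0, "wz": -0.14},
    {"tx": -0.06, "ty": -0.105, "tz": 0, "wx": 0, "wy": 0, "wz": -0.21},
    {"tx": -0.08, "ty": -0.14, "tz": 0, "wx": 0, "wy": 0, "wz": -0.28},
    {"tx": -0.1, "ty": -0.175, "tz": 0, "wx": 0, "wy": 0, "wz": -0.32}
  ]
}}

```text
t: 14.77
position: [472.9, -132.9, 178.8]
tool_rot: [[0.289, 0.957, 0.001], [0.957, -0.289, -0.0], [-0.0, 0.001, -1.0]]
wrist_force: [1.0, -0.8, 0.5]
width: 91.3
```

```bash
python3 - <<'E'
from scene import *
from cell import robot
o=robot.get_obs(); print(o["position"],o["tool_rot"][:,1],o["wrist_force"],o["width"])
for n in("top","side"):
    c=cam(n,n+"9")
    print(n);rects(c,dict(lower=(460.5,-198),seg=(406,-377)))
    rects(c,dict(upperplaced=(574,131)),50,27,60);rects(c,dict(cart=(576,58)),30,62,80)
    crop(c,180,130,440,325,3,n[0]+"9c")
E
```

```text
[ 472.93106051 -132.87388003  178.773715  ] [ 9.57457723e-01 -2.88572702e-01  7.09825464e-04] [ 1.01925274 -0.84672526  0.51868081] 91.31239307698606
top
  lower 39 [array([ 437.4, -211.7]), array([19.5, 36.8]), np.float64(35.2)] [19.2 25.7 31.8]
  seg 272 [array([ 404.9, -379.6]), array([62.3, 36.1]), np.float64(73.1)] [19.6 26.1 37. ]
  upperplaced 391 [array([574.5, 141.3]), array([61. , 78.5]), np.float64(1.7)] [36.2 43.4 52.3]
  cart 194 [array([577.9,  58.9]), array([39.6, 37.9]), np.float64(0.6)] [64.7 70.5 74.7]
side
  lower 581 [array([ 460.7, -198.4]), array([59.3, 60. ]), np.float64(66.8)] [16.8 26.9 37.9]
  seg 684 [array([ 404.3, -380.1]), array([62.5, 36.6]), np.float64(72.8)] [17.9 26.6 37.6]
  upperplaced 154 [array([573. , 127.7]), array([54.5, 59.1]), np.float64(89.8)] [30.  45.4 52.4]
  cart 147 [array([577. ,  57.4]), array([38.3, 40.4]), np.float64(88.4)] [63.  70.8 73.5]
```

View pics/s9c.png

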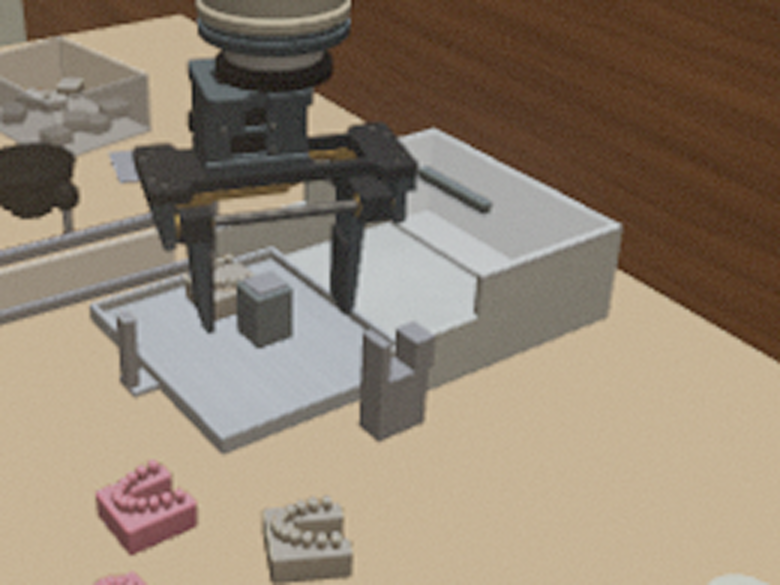

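View pics/t9c.png

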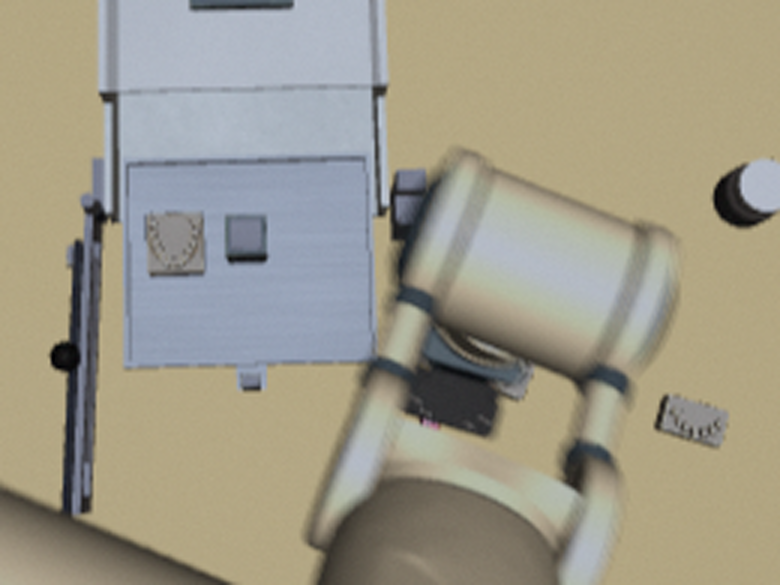

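{"api": "apply_moves", "payload": {
  "steps": [
    {"tx": -0.01, "ty": -0.036, "tz": 0, "wx": 0, "wy": 0, "wz": 0},
    {"tx": -0.02, "ty": -0.073, "tz": 0, "wx": 0, "wy": 0, "wz": 0},
    {"tx": -0.03, "ty": -0.11, "tz": 0, "wx": 0, "wy": 0, "wz": 0},
    {"tx": -0.04, "ty": -0.146, "tz": 0, "wx": 0, "wy": 0, "wz": 0},
    {"tx": -0.05, "ty": -0.183, "tz": -0.02, "wx": 0, "wy": 0, "wz": 0}
  ]
}}

```text
t: 15.28
position: [425.5, -316.0, 161.8]
tool_rot: [[0.284, 0.959, 0.004], [0.959, -0.284, -0.004], [-0.002, 0.005, -1.0]]
wrist_force: [2.1, -0.1, 0.7]
width: 91.0
```

{"api": "apply_moves", "payload": {
  "steps": [
    {"tx": -0.01, "ty": -0.035, "tz": -0.01, "wx": 0, "wy": 0, "wz": 0},
    {"tx": -0.018, "ty": -0.064, "tz": -0.03, "wx": 0, "wy": 0, "wz": 0},
    {"tx": -0.018, "ty": -0.064, "tz": -0.06, "wx": 0, "wy": 0, "wz": 0},
    {"tx": -0.018, "ty": -0.064, "tz": -0.09, "wx": 0, "wy": 0, "wz": 0},
    {"tx": -0.018, "ty": -0.064, "tz": -0.1, "wx": 0, "wy": 0, "wz": 0}
  ],
  "fingers": 0.85
}}

```text
t: 15.7
position: [405.4, -376.2, 55.9]
tool_rot: [[0.286, 0.958, -0.003], [0.958, -0.286, 0.003], [0.002, -0.003, -1.0]]
wrist_force: [-1.4, 0.7, -1.5]
width: 77.5
```

```bash
python3 - <<'E'
from scene import *
from cell import robot
c=cam("side","s10"); crop(c,240,230,440,390,4,"s10c");o=robot.get_obs(); print(o["position"],o["tool_rot"][:,1],o["wrist_force"],o["width"])
rects(c,dict(seg=(404,-380)),42)
rects(c,dict(lower=(460.5,-198)))
E
```

```text
[ 405.37970965 -375.70111745   55.80023362] [ 0.95854031 -0.28492584 -0.00421191] [-0.94398043  0.06864841 -1.79980472] 77.49970539656651
  seg 702 [array([ 405.5, -383. ]), array([67.9, 69.1]), np.float64(35.3)] [18.2 26.8 37.7]
  lower 94 [array([ 448. , -183.7]), array([35.5, 27.3]), np.float64(55.7)] [24.9 35.3 38.7]
```

View pics/s10c.png

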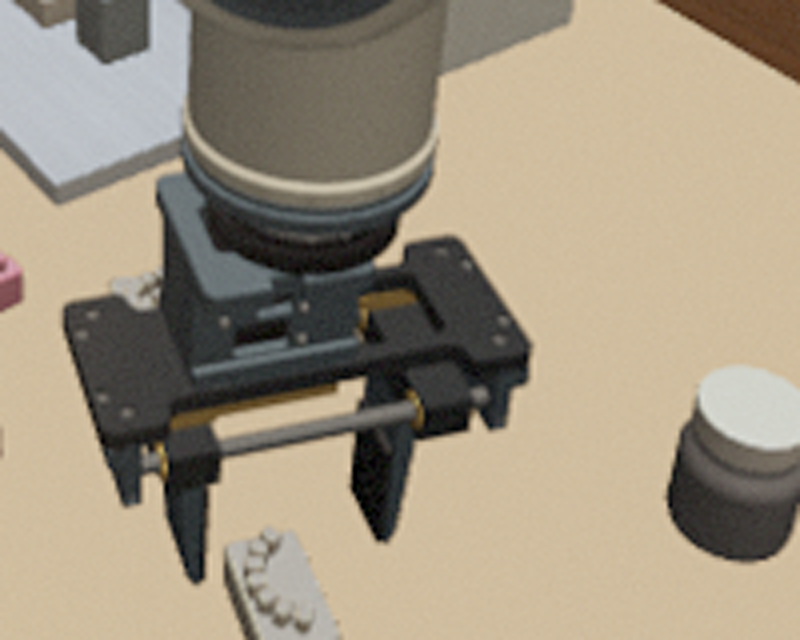

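{"api": "apply_moves", "payload": {
  "steps": [
    {"tx": 0, "ty": 0, "tz": -0.01, "wx": 0, "wy": 0, "wz": 0},
    {"tx": 0, "ty": 0, "tz": -0.03, "wx": 0, "wy": 0, "wz": 0},
    {"tx": 0, "ty": 0, "tz": -0.045, "wx": 0, "wy": 0, "wz": 0},
    {"tx": 0, "ty": 0, "tz": -0.053, "wx": 0, "wy": 0, "wz": 0},
    {"tx": 0, "ty": 0, "tz": -0.053, "wx": 0, "wy": 0, "wz": 0}
  ]
}}

```text
t: 16.17
position: [406.8, -376.9, 5.6]
tool_rot: [[0.284, 0.959, -0.0], [0.959, -0.284, 0.0], [0.0, -0.0, -1.0]]
wrist_force: [-0.2, 0.7, -0.2]
width: 77.6
```

{"api": "apply_moves", "payload": {
  "steps": [
    {"tx": 0, "ty": 0, "tz": 0, "wx": 0, "wy": 0, "wz": 0},
    {"tx": 0, "ty": 0, "tz": 0, "wx": 0, "wy": 0, "wz": 0},
    {"tx": 0, "ty": 0, "tz": 0, "wx": 0, "wy": 0, "wz": 0},
    {"tx": 0, "ty": 0, "tz": 0, "wx": 0, "wy": 0, "wz": 0},
    {"tx": 0, "ty": 0, "tz": 0, "wx": 0, "wy": 0, "wz": 0}
  ],
  "fingers": 0.2
}}

```text
t: 16.58
position: [406.8, -377.5, 6.4]
tool_rot: [[0.285, 0.959, 0.001], [0.959, -0.285, -0.001], [-0.0, 0.001, -1.0]]
wrist_force: [-0.2, -0.2, -0.3]
width: 46.7
```

{"api": "apply_moves", "payload": {
  "steps": [
    {"tx": 0, "ty": 0, "tz": 0, "wx": 0, "wy": 0, "wz": 0},
    {"tx": 0, "ty": 0, "tz": 0, "wx": 0, "wy": 0, "wz": 0},
    {"tx": 0, "ty": 0, "tz": 0, "wx": 0, "wy": 0, "wz": 0},
    {"tx": 0, "ty": 0, "tz": 0, "wx": 0, "wy": 0, "wz": 0}
  ]
}}

```text
t: 16.92
position: [406.6, -377.3, 6.1]
tool_rot: [[0.285, 0.959, 0.0], [0.959, -0.285, -0.0], [-0.0, 0.0, -1.0]]
wrist_force: [-0.9, -0.4, 5.9]
width: 36.0
```

{"api": "apply_moves", "payload": {
  "steps": [
    {"tx": 0, "ty": 0, "tz": 0.015, "wx": 0, "wy": 0, "wz": 0},
    {"tx": 0, "ty": 0, "tz": 0.045, "wx": 0, "wy": 0, "wz": 0},
    {"tx": 0.004, "ty": 0.01, "tz": 0.08, "wx": 0, "wy": 0, "wz": 0.0},
    {"tx": 0.014, "ty": 0.03, "tz": 0.115, "wx": 0, "wy": 0, "wz": 0.04},
    {"tx": 0.03, "ty": 0.062, "tz": 0.13, "wx": 0, "wy": 0, "wz": 0.08}
  ]
}}

```text
t: 17.33
position: [437.3, -317.4, 139.7]
tool_rot: [[0.208, 0.978, 0.003], [0.978, -0.208, -0.004], [-0.003, 0.004, -1.0]]
wrist_force: [2.2, -1.7, -1.1]
width: 35.9
```

{"api": "apply_moves", "payload": {
  "steps": [
    {"tx": 0.016, "ty": 0.033, "tz": 0, "wx": 0, "wy": 0, "wz": 0.05},
    {"tx": 0.032, "ty": 0.067, "tz": 0, "wx": 0, "wy": 0, "wz": 0.1},
    {"tx": 0.048, "ty": 0.1, "tz": 0, "wx": 0, "wy": 0, "wz": 0.15},
    {"tx": 0.064, "ty": 0.134, "tz": 0, "wx": 0, "wy": 0, "wz": 0.2},
    {"tx": 0.08, "ty": 0.167, "tz": 0, "wx": 0, "wy": 0, "wz": 0.24}
  ]
}}

```text
t: 17.75
position: [516.8, -146.4, 135.8]
tool_rot: [[-0.034, 0.999, -0.0], [0.999, 0.034, 0.0], [0.0, -0.0, -1.0]]
wrist_force: [1.4, -1.4, -1.0]
width: 35.9
```

{"api": "apply_moves", "payload": {
  "steps": [
    {"tx": 0.016, "ty": 0.033, "tz": 0, "wx": 0, "wy": 0, "wz": 0},
    {"tx": 0.032, "ty": 0.067, "tz": 0, "wx": 0, "wy": 0, "wz": 0},
    {"tx": 0.048, "ty": 0.1, "tz": 0, "wx": 0, "wy": 0, "wz": 0},
    {"tx": 0.06, "ty": 0.125, "tz": -0.01, "wx": 0, "wy": 0, "wz": 0},
    {"tx": 0.06, "ty": 0.13, "tz": -0.03, "wx": 0, "wy": 0, "wz": 0}
  ]
}}

```text
t: 18.17
position: [579.8, -14.6, 107.2]
tool_rot: [[-0.034, 0.999, 0.005], [0.999, 0.034, 0.0], [0.0, 0.005, -1.0]]
wrist_force: [0.5, 0.0, -1.3]
width: 35.5
```

```bash
python3 - <<'E'
from scene import *
from cell import robot
c=cam("side","s11"); crop(c,180,130,380,290,4,"s11c");o=robot.get_obs(); print(o["position"],o["tool_rot"][:,1],o["wrist_force"],o["width"])
E
```

```text
[576.11282722 -15.10270093 102.41805361] [ 0.99942056  0.0339695  -0.00214758] [-3.61716679  1.13925932 -6.34129826] 36.133872711724145
```

View pics/s11c.png

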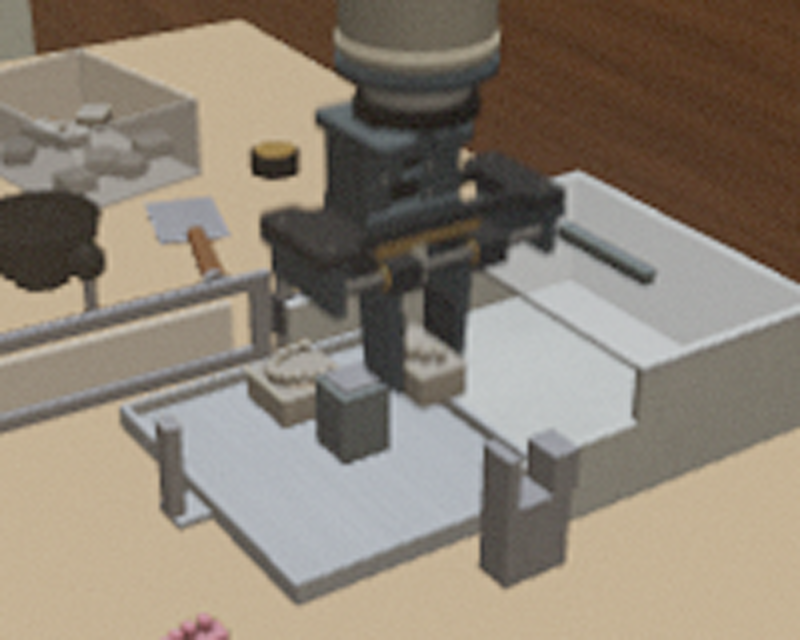

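{"api": "apply_moves", "payload": {
  "steps": [
    {"tx": 0.002, "ty": 0, "tz": -0.02, "wx": 0, "wy": 0, "wz": 0},
    {"tx": 0.002, "ty": 0, "tz": -0.045, "wx": 0, "wy": 0, "wz": 0},
    {"tx": 0.002, "ty": 0, "tz": -0.065, "wx": 0, "wy": 0, "wz": 0},
    {"tx": 0.002, "ty": 0, "tz": -0.078, "wx": 0, "wy": 0, "wz": 0},
    {"tx": 0.002, "ty": 0, "tz": -0.084, "wx": 0, "wy": 0, "wz": 0}
  ]
}}

```text
t: 18.63
position: [577.1, -18.7, 20.1]
tool_rot: [[-0.03, 1.0, -0.003], [1.0, 0.03, 0.0], [0.0, -0.003, -1.0]]
wrist_force: [-0.4, 0.6, -0.8]
width: 35.8
```

{"api": "apply_moves", "payload": {
  "steps": [
    {"tx": 0, "ty": 0, "tz": 0, "wx": 0, "wy": 0, "wz": 0},
    {"tx": 0, "ty": 0, "tz": 0, "wx": 0, "wy": 0, "wz": 0}
  ]
}}

```text
t: 18.8
position: [578.5, -18.7, 22.2]
tool_rot: [[-0.031, 1.0, -0.0], [1.0, 0.031, -0.0], [-0.0, -0.0, -1.0]]
wrist_force: [-0.5, -0.4, -2.1]
width: 35.8
```

```bash
python3 - <<'E'
from scene import *
from cell import robot
c=cam("side","s12"); crop(c,220,180,340,276,6,"s12c");o=robot.get_obs(); print(o["position"],o["tool_rot"][:,1],o["wrist_force"],o["width"])
E
```

```text
[578.71871989 -18.65061642  22.4852966 ] [9.99529842e-01 3.06584619e-02 3.92682952e-04] [-0.53299396 -0.02603864 -1.69971251] 35.866172799435546
```

View pics/s12c.png

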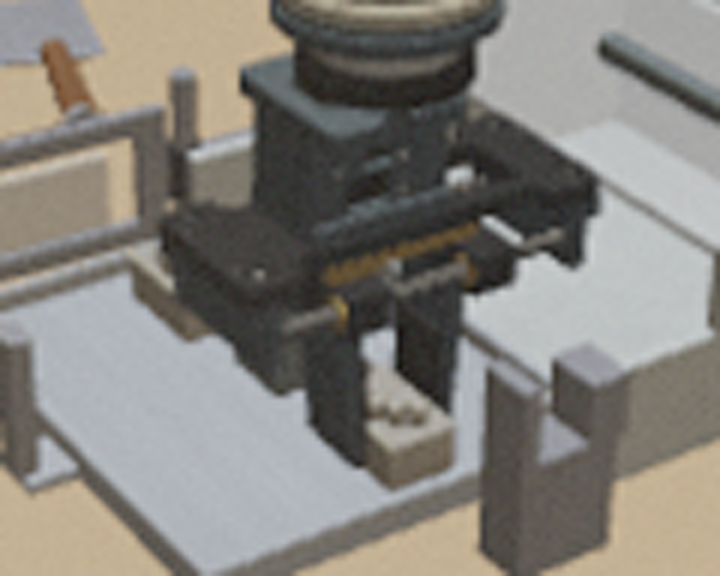

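{"api": "apply_moves", "payload": {
  "steps": [
    {"tx": 0, "ty": 0.002, "tz": 0, "wx": 0, "wy": 0, "wz": 0},
    {"tx": 0, "ty": 0.002, "tz": -0.002, "wx": 0, "wy": 0, "wz": 0},
    {"tx": 0, "ty": 0.002, "tz": -0.002, "wx": 0, "wy": 0, "wz": 0}
  ]
}}

```text
t: 19.1
position: [578.6, -16.2, 20.1]
tool_rot: [[-0.031, 1.0, 0.0], [1.0, 0.031, -0.0], [-0.0, 0.0, -1.0]]
wrist_force: [-1.0, 0.1, -1.0]
width: 35.7
```

{"api": "apply_moves", "payload": {
  "steps": [
    {"tx": 0, "ty": 0, "tz": 0, "wx": 0, "wy": 0, "wz": 0},
    {"tx": 0, "ty": 0, "tz": 0, "wx": 0, "wy": 0, "wz": 0},
    {"tx": 0, "ty": 0, "tz": 0, "wx": 0, "wy": 0, "wz": 0},
    {"tx": 0, "ty": 0, "tz": 0.005, "wx": 0, "wy": 0, "wz": 0},
    {"tx": 0, "ty": 0, "tz": 0.02, "wx": 0, "wy": 0, "wz": 0}
  ],
  "fingers": 0.8
}}

```text
t: 19.52
position: [577.4, -16.2, 38.9]
tool_rot: [[-0.031, 1.0, -0.003], [1.0, 0.031, 0.0], [0.0, -0.003, -1.0]]
wrist_force: [-0.2, -1.3, -0.9]
width: 66.1
```

{"api": "apply_moves", "payload": {
  "steps": [
    {"tx": 0, "ty": 0, "tz": 0.03, "wx": 0, "wy": 0, "wz": 0},
    {"tx": 0, "ty": 0, "tz": 0.06, "wx": 0, "wy": 0, "wz": 0},
    {"tx": -0.01, "ty": -0.02, "tz": 0.1, "wx": 0, "wy": 0, "wz": -0.1},
    {"tx": -0.03, "ty": -0.05, "tz": 0.13, "wx": 0, "wy": 0, "wz": -0.2},
    {"tx": -0.05, "ty": -0.08, "tz": 0.15, "wx": 0, "wy": 0, "wz": -0.3}
  ]
}}

```text
t: 19.93
position: [533.1, -90.4, 188.3]
tool_rot: [[0.269, 0.963, 0.003], [0.963, -0.269, -0.001], [0.0, 0.003, -1.0]]
wrist_force: [0.5, -0.7, 0.6]
width: 73.5
```

{"api": "apply_moves", "payload": {
  "steps": [
    {"tx": 0.0, "ty": -0.03, "tz": 0, "wx": 0, "wy": 0, "wz": -0.12},
    {"tx": 0.0, "ty": -0.06, "tz": 0, "wx": 0, "wy": 0, "wz": -0.24},
    {"tx": 0.0, "ty": -0.09, "tz": 0, "wx": 0, "wy": 0, "wz": -0.36},
    {"tx": 0.0, "ty": -0.12, "tz": 0, "wx": 0, "wy": 0, "wz": -0.48},
    {"tx": 0.0, "ty": -0.15, "tz": 0, "wx": 0, "wy": 0, "wz": -0.6}
  ],
  "fingers": 1.0
}}

```text
t: 20.35
position: [532.2, -241.7, 186.0]
tool_rot: [[0.768, 0.641, 0.0], [0.641, -0.768, -0.0], [0.0, 0.0, -1.0]]
wrist_force: [1.0, -0.3, -0.4]
width: 91.2
```

```bash
python3 - <<'E'
from scene import *
from cell import robot
o=robot.get_obs(); print(o["position"],o["tool_rot"][:,1],o["wrist_force"],o["width"],o["q"])
for n in("top","side"):
    c=cam(n,n+"13")
    print(n);rects(c,dict(lower=(460.5,-198)))
    rects(c,dict(upperplaced=(574,131)),45,27,60);rects(c,dict(seg=(579,-18)),45,27,60);rects(c,dict(cart=(576,58)),30,62,80)
    crop(c,180,130,440,325,3,n[0]+"13c")
E
```

```text
[ 532.24652912 -241.67786361  186.03796413] [ 6.40981495e-01 -7.67556205e-01  4.40435596e-04] [ 1.04917804 -0.31795075 -0.42222122] 91.22891209758969 [-3.02739115e+01  2.66328812e+01  8.50127787e+01  8.24452052e-04
  6.83272323e+01  1.98607313e+01]
top
  lower 38 [array([ 473.5, -174.2]), array([ 7.7, 56.6]), np.float64(60.0)] [18.1 24.  29.1]
  upperplaced 385 [array([574.9, 129.2]), array([61. , 53.6]), np.float64(1.2)] [36.2 43.6 53. ]
  seg 255 [array([579. , -18.8]), array([37.3, 60. ]), np.float64(1.7)] [34.5 40.4 51.3]
  cart 193 [array([578. ,  58.9]), array([39.2, 37.9]), np.float64(0.7)] [65.7 69.6 74.9]
side
  lower 575 [array([ 460.7, -198.2]), array([59.1, 60.2]), np.float64(64.1)] [17.2 27.  38. ]
  upperplaced 252 [array([572.4, 128.3]), array([58.6, 58.6]), np.float64(88.0)] [29.8 44.2 52.9]
  seg 279 [array([578.4, -19.9]), array([37.6, 63.4]), np.float64(1.4)] [28.6 40.8 51.7]
  cart 145 [array([578.5,  59. ]), array([40.8, 40.4]), np.float64(2.1)] [63.  70.7 73.2]
```

View pics/s13c.png

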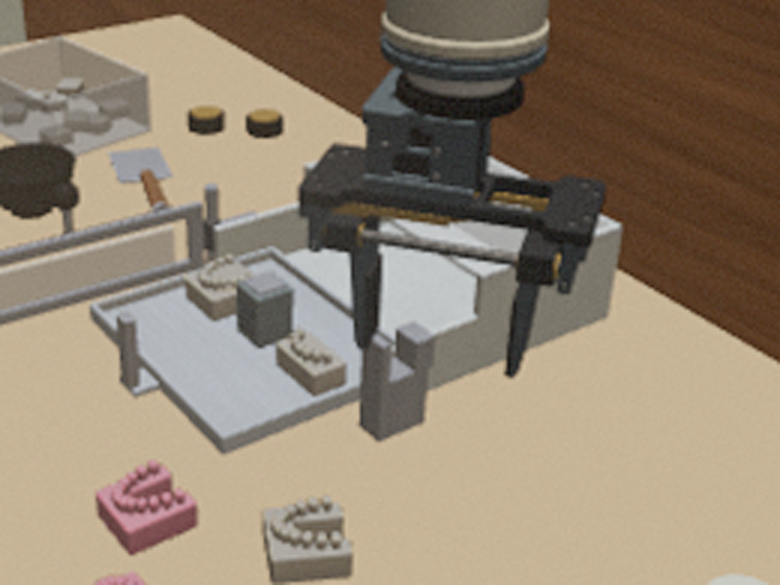

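View pics/t13c.png

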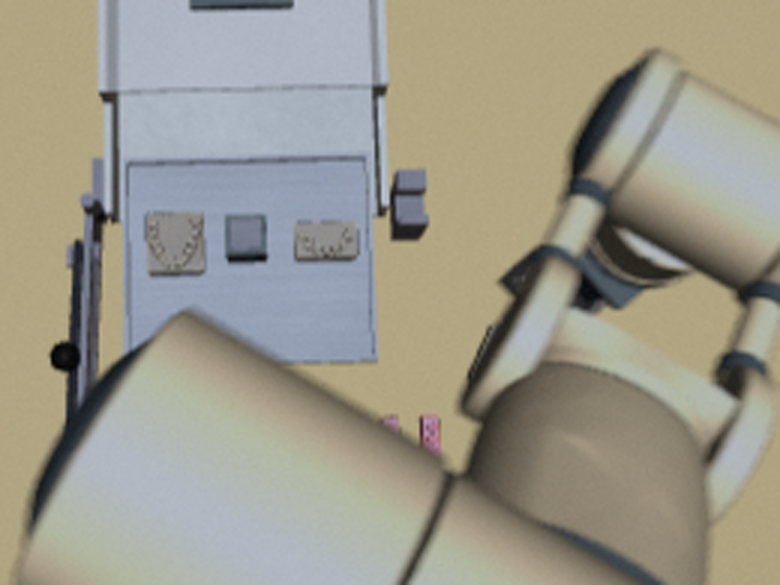

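{"api": "apply_moves", "payload": {
  "steps": [
    {"tx": -0.01, "ty": 0.006, "tz": 0, "wx": 0, "wy": 0, "wz": -0.113},
    {"tx": -0.02, "ty": 0.012, "tz": 0, "wx": 0, "wy": 0, "wz": -0.226},
    {"tx": -0.03, "ty": 0.018, "tz": 0, "wx": 0, "wy": 0, "wz": -0.339},
    {"tx": -0.04, "ty": 0.024, "tz": 0, "wx": 0, "wy": 0, "wz": -0.452},
    {"tx": -0.05, "ty": 0.03, "tz": -0.01, "wx": 0, "wy": 0, "wz": -0.565}
  ]
}}

```text
t: 20.87
position: [482.8, -209.9, 177.0]
tool_rot: [[0.991, 0.132, 0.002], [0.132, -0.991, -0.001], [0.002, 0.001, -1.0]]
wrist_force: [0.4, -0.1, -0.3]
width: 91.3
```

{"api": "apply_moves", "payload": {
  "steps": [
    {"tx": -0.01, "ty": 0.006, "tz": -0.02, "wx": 0, "wy": 0, "wz": -0.113},
    {"tx": -0.0215, "ty": 0.0135, "tz": -0.04, "wx": 0, "wy": 0, "wz": -0.226},
    {"tx": -0.0215, "ty": 0.0135, "tz": -0.06, "wx": 0, "wy": 0, "wz": -0.339},
    {"tx": -0.0215, "ty": 0.0135, "tz": -0.09, "wx": 0, "wy": 0, "wz": -0.452},
    {"tx": -0.0215, "ty": 0.0135, "tz": -0.11, "wx": 0, "wy": 0, "wz": -0.565}
  ]
}}

```text
t: 21.28
position: [460.5, -196.0, 64.3]
tool_rot: [[0.908, -0.419, -0.0], [-0.419, -0.908, 0.0], [-0.0, -0.0, -1.0]]
wrist_force: [0.2, -0.9, -0.4]
width: 90.9
```

{"api": "apply_moves", "payload": {
  "steps": [
    {"tx": 0, "ty": 0, "tz": 0, "wx": 0, "wy": 0, "wz": 0},
    {"tx": 0, "ty": 0, "tz": 0, "wx": 0, "wy": 0, "wz": 0}
  ]
}}

```text
t: 21.45
position: [460.6, -196.1, 65.4]
tool_rot: [[0.912, -0.411, -0.002], [-0.411, -0.912, 0.001], [-0.002, -0.0, -1.0]]
wrist_force: [0.4, 0.4, 1.9]
width: 91.1
```

```bash
python3 - <<'E'
from scene import *
from cell import robot
c=cam("side","s14"); crop(c,200,200,400,360,4,"s14c");o=robot.get_obs(); print(o["position"],o["tool_rot"][:,1],np.rad2deg(np.arctan2(*o["tool_rot"][1::-1,1])),o["wrist_force"],o["width"])
rects(c,dict(lower=(460.7,-198)),38)
E
```

```text
[ 461.32506292 -196.59148074   66.28942353] [-4.10703656e-01 -9.11768889e-01 -2.73656231e-05] -114.24904501762373 [-0.10932806  0.18548588 -0.46042565] 90.86433115442482
  lower 377 [array([ 460. , -198.8]), array([56.5, 59.2]), np.float64(65.7)] [16.9 27.  37.9]
```

View pics/s14c.png

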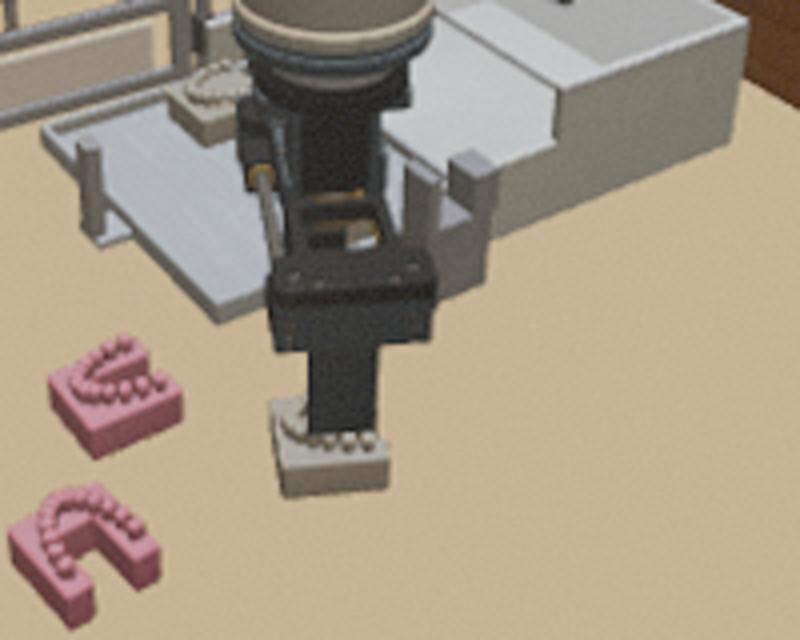

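Fingers straddle the grey U (crop 330,450). I'll shift −2 mm in y, descend 60 and close.

{"api": "apply_moves", "payload": {
  "steps": [
    {"tx": 0, "ty": -0.002, "tz": -0.02, "wx": 0, "wy": 0, "wz": -0.01},
    {"tx": 0, "ty": -0.002, "tz": -0.04, "wx": 0, "wy": 0, "wz": -0.01},
    {"tx": 0, "ty": -0.002, "tz": -0.055, "wx": 0, "wy": 0, "wz": -0.01},
    {"tx": 0, "ty": -0.002, "tz": -0.06, "wx": 0, "wy": 0, "wz": -0.01},
    {"tx": 0, "ty": -0.002, "tz": -0.06, "wx": 0, "wy": 0, "wz": -0.01}
  ]
}}

```text
t: 21.92
position: [461.3, -198.8, 5.8]
tool_rot: [[0.907, -0.422, 0.0], [-0.422, -0.907, -0.0], [0.0, -0.0, -1.0]]
wrist_force: [-0.6, 0.2, -0.5]
width: 91.0
```

{"api": "apply_moves", "payload": {
  "steps": [
    {"tx": 0, "ty": 0, "tz": 0, "wx": 0, "wy": 0, "wz": 0},
    {"tx": 0, "ty": 0, "tz": 0, "wx": 0, "wy": 0, "wz": 0},
    {"tx": 0, "ty": 0, "tz": 0, "wx": 0, "wy": 0, "wz": 0},
    {"tx": 0, "ty": 0, "tz": 0, "wx": 0, "wy": 0, "wz": 0},
    {"tx": 0, "ty": 0, "tz": 0, "wx": 0, "wy": 0, "wz": 0}
  ],
  "fingers": 0.4
}}

```text
t: 22.33
position: [461.3, -198.8, 5.9]
tool_rot: [[0.906, -0.424, 0.001], [-0.424, -0.906, -0.0], [0.001, 0.0, -1.0]]
wrist_force: [-0.8, 0.2, -0.2]
width: 60.5
```

{"api": "apply_moves", "payload": {
  "steps": [
    {"tx": 0, "ty": 0, "tz": 0, "wx": 0, "wy": 0, "wz": 0},
    {"tx": 0, "ty": 0, "tz": 0, "wx": 0, "wy": 0, "wz": 0},
    {"tx": 0, "ty": 0, "tz": 0, "wx": 0, "wy": 0, "wz": 0}
  ]
}}

```text
t: 22.58
position: [461.2, -198.8, 5.8]
tool_rot: [[0.906, -0.424, 0.0], [-0.424, -0.906, -0.0], [0.001, 0.0, -1.0]]
wrist_force: [-0.2, 0.6, 7.3]
width: 56.4
```

{"api": "apply_moves", "payload": {
  "steps": [
    {"tx": 0, "ty": 0, "tz": 0.015, "wx": 0, "wy": 0, "wz": 0},
    {"tx": 0, "ty": 0, "tz": 0.045, "wx": 0, "wy": 0, "wz": 0},
    {"tx": 0.002, "ty": 0.01, "tz": 0.08, "wx": 0, "wy": 0, "wz": 0.04},
    {"tx": 0.006, "ty": 0.035, "tz": 0.11, "wx": 0, "wy": 0, "wz": 0.1},
    {"tx": 0.011, "ty": 0.065, "tz": 0.12, "wx": 0, "wy": 0, "wz": 0.16}
  ]
}}

```text
t: 23.0
position: [473.6, -134.6, 129.2]
tool_rot: [[0.962, -0.274, 0.005], [-0.274, -0.962, -0.002], [0.005, 0.001, -1.0]]
wrist_force: [2.8, 0.4, -0.6]
width: 56.0
```

{"api": "apply_moves", "payload": {
  "steps": [
    {"tx": 0.006, "ty": 0.035, "tz": 0, "wx": 0, "wy": 0, "wz": 0.06},
    {"tx": 0.012, "ty": 0.07, "tz": 0, "wx": 0, "wy": 0, "wz": 0.13},
    {"tx": 0.018, "ty": 0.105, "tz": 0, "wx": 0, "wy": 0, "wz": 0.19},
    {"tx": 0.024, "ty": 0.14, "tz": 0, "wx": 0, "wy": 0, "wz": 0.25},
    {"tx": 0.029, "ty": 0.17, "tz": 0, "wx": 0, "wy": 0, "wz": 0.308}
  ]
}}

```text
t: 23.42
position: [500.9, 38.5, 125.5]
tool_rot: [[0.999, 0.033, -0.0], [0.033, -0.999, 0.0], [-0.0, -0.0, -1.0]]
wrist_force: [0.5, -0.7, -1.7]
width: 56.0
```

{"api": "apply_moves", "payload": {
  "steps": [
    {"tx": 0.002, "ty": 0.015, "tz": 0, "wx": 0, "wy": 0, "wz": 0},
    {"tx": 0.002, "ty": 0.02, "tz": -0.01, "wx": 0, "wy": 0, "wz": 0},
    {"tx": 0.002, "ty": 0.02, "tz": -0.03, "wx": 0, "wy": 0, "wz": 0},
    {"tx": 0.002, "ty": 0.02, "tz": -0.045, "wx": 0, "wy": 0, "wz": 0},
    {"tx": 0.002, "ty": 0.02, "tz": -0.045, "wx": 0, "wy": 0, "wz": 0}
  ]
}}

```text
t: 23.83
position: [501.1, 55.9, 77.7]
tool_rot: [[1.0, 0.029, -0.004], [0.029, -1.0, -0.0], [-0.004, -0.0, -1.0]]
wrist_force: [-1.1, 0.6, -1.8]
width: 55.8
```

```bash
python3 - <<'E'
from scene import *
from cell import robot
c=cam("side","s15"); crop(c,180,130,380,290,4,"s15c");o=robot.get_obs(); print(o["position"],o["tool_rot"][:,0],o["wrist_force"],o["width"])
E
```

```text
[501.72937129  55.81271542  79.06430829] [ 0.99956812  0.02918262 -0.00345521] [-0.32657114  0.31922758 -1.55828789] 55.93406661670486
```

View pics/s15c.png

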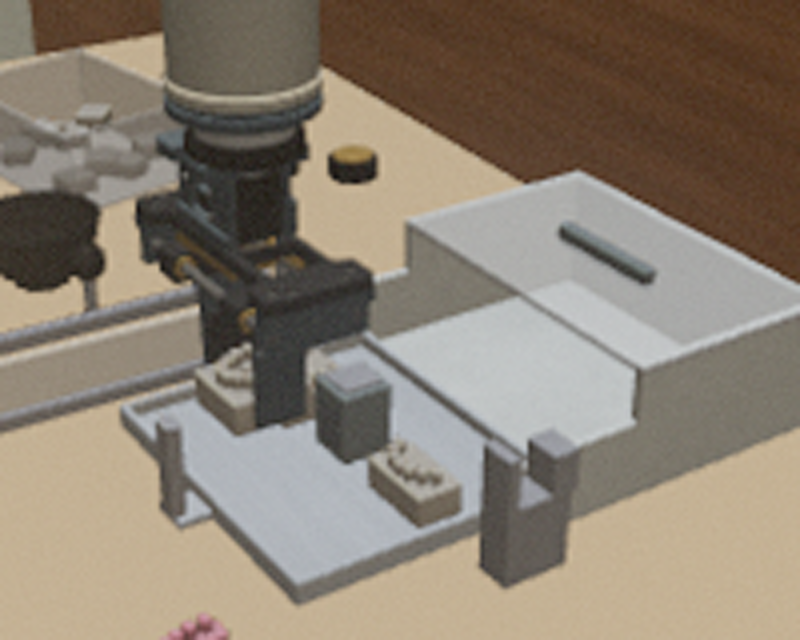

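{"api": "apply_moves", "payload": {
  "steps": [
    {"tx": 0, "ty": 0, "tz": -0.02, "wx": 0, "wy": 0, "wz": 0},
    {"tx": 0, "ty": 0, "tz": -0.04, "wx": 0, "wy": 0, "wz": 0},
    {"tx": 0, "ty": 0, "tz": -0.052, "wx": 0, "wy": 0, "wz": 0},
    {"tx": 0, "ty": 0, "tz": -0.058, "wx": 0, "wy": 0, "wz": 0},
    {"tx": 0, "ty": 0, "tz": -0.0605, "wx": 0, "wy": 0, "wz": 0}
  ]
}}

```text
t: 24.3
position: [503.0, 55.9, 19.8]
tool_rot: [[1.0, 0.029, -0.001], [0.029, -1.0, -0.0], [-0.001, 0.0, -1.0]]
wrist_force: [-0.5, -0.6, 0.6]
width: 55.9
```

{"api": "apply_moves", "payload": {
  "steps": [
    {"tx": 0, "ty": 0, "tz": 0, "wx": 0, "wy": 0, "wz": 0},
    {"tx": 0, "ty": 0, "tz": 0, "wx": 0, "wy": 0, "wz": 0}
  ]
}}

```text
t: 24.47
position: [503.6, 56.1, 20.7]
tool_rot: [[1.0, 0.029, 0.001], [0.029, -1.0, 0.0], [0.001, 0.0, -1.0]]
wrist_force: [-0.6, 0.3, -1.3]
width: 55.9
```

{"api": "apply_moves", "payload": {
  "steps": [
    {"tx": 0, "ty": 0, "tz": 0, "wx": 0, "wy": 0, "wz": 0},
    {"tx": 0, "ty": 0, "tz": 0, "wx": 0, "wy": 0, "wz": 0},
    {"tx": 0, "ty": 0, "tz": 0, "wx": 0, "wy": 0, "wz": 0},
    {"tx": 0, "ty": 0, "tz": 0.005, "wx": 0, "wy": 0, "wz": 0},
    {"tx": 0, "ty": 0, "tz": 0.02, "wx": 0, "wy": 0, "wz": 0}
  ],
  "fingers": 0.9
}}

```text
t: 24.88
position: [502.2, 56.3, 39.3]
tool_rot: [[1.0, 0.03, -0.002], [0.03, -1.0, -0.0], [-0.002, -0.0, -1.0]]
wrist_force: [-0.6, 0.8, 1.1]
width: 81.7
```

{"api": "apply_moves", "payload": {
  "steps": [
    {"tx": 0, "ty": 0, "tz": 0.03, "wx": 0, "wy": 0, "wz": 0},
    {"tx": 0, "ty": 0, "tz": 0.06, "wx": 0, "wy": 0, "wz": 0},
    {"tx": 0, "ty": 0, "tz": 0.1, "wx": 0, "wy": 0, "wz": 0},
    {"tx": -0.02, "ty": -0.03, "tz": 0.12, "wx": 0, "wy": 0, "wz": 0},
    {"tx": -0.04, "ty": -0.06, "tz": 0.12, "wx": 0, "wy": 0, "wz": 0}
  ]
}}

```text
t: 25.3
position: [465.4, -3.8, 164.3]
tool_rot: [[0.999, 0.033, 0.008], [0.033, -0.999, -0.001], [0.008, 0.001, -1.0]]
wrist_force: [1.8, -0.9, 0.2]
width: 82.2
```

{"api": "apply_moves", "payload": {
  "steps": [
    {"tx": 0.0, "ty": -0.035, "tz": 0, "wx": 0, "wy": 0, "wz": 0},
    {"tx": 0.0, "ty": -0.07, "tz": 0, "wx": 0, "wy": 0, "wz": 0},
    {"tx": 0.0, "ty": -0.105, "tz": 0, "wx": 0, "wy": 0, "wz": 0},
    {"tx": 0.0, "ty": -0.14, "tz": 0, "wx": 0, "wy": 0, "wz": 0},
    {"tx": 0.0, "ty": -0.175, "tz": 0, "wx": 0, "wy": 0, "wz": 0}
  ]
}}

```text
t: 25.72
position: [462.7, -180.4, 160.6]
tool_rot: [[1.0, 0.03, 0.001], [0.03, -1.0, -0.0], [0.001, 0.0, -1.0]]
wrist_force: [1.4, 0.3, 0.6]
width: 82.2
```

```bash
python3 - <<'E'
from scene import *
from cell import robot
o=robot.get_obs(); print(o["position"],o["tool_rot"][:,0],o["wrist_force"],o["width"],o["q"])
for n in("top","side"):
    c=cam(n,n+"16")
    print(n)
    rects(c,dict(upperplaced=(574,131)),45,27,60);rects(c,dict(seg=(579,-18)),45,27,60);rects(c,dict(cart=(576,58)),30,62,80);rects(c,dict(lower=(502,56)),42,27,60)
    rects(c,dict(post=(436,52)),20,65,95);
    crop(c,180,130,440,325,3,n[0]+"16c")
E
```

```text
[ 462.69344313 -180.3910426   160.57707145] [9.99555376e-01 2.98119219e-02 5.46512226e-04] [1.40869224 0.3233923  0.56513783] 82.18060062202953 [-2.81944333e+01  2.18489985e+01  9.87794800e+01  3.58702069e-03
  5.93371743e+01  6.00953916e+01]
top
  upperplaced 390 [array([574.8, 129.3]), array([60.7, 54. ]), np.float64(0.8)] [36.2 43.7 52.3]
  seg 258 [array([578.1, -18.9]), array([36.3, 60.5]), np.float64(2.6)] [35.2 40.2 53. ]
  cart 194 [array([577.6,  58.9]), array([39.1, 37.9]), np.float64(0.6)] [64.9 70.  75.2]
  lower 296 [array([496.3,  55.8]), array([72.3, 56. ]), np.float64(3.7)] [34.8 40.7 52.8]
  post 34 [array([436.8,  52.8]), array([16.9, 11.5]), np.float64(90.0)] [76.6 84.2 87.1]
side
  upperplaced 237 [array([572.3, 128.4]), array([59.4, 60. ]), np.float64(87.9)] [29.6 43.2 52.3]
  seg 180 [array([578.2, -19.6]), array([38.5, 62. ]), np.float64(0.8)] [28.3 41.3 52.5]
  lower 388 [array([502.7,  54.6]), array([57.3, 62.8]), np.float64(89.7)] [28.2 41.  52.5]
  post 62 [array([437. ,  52.6]), array([12.6, 18.2]), np.float64(3.1)] [66.3 77.8 86.2]
```

View pics/s16c.png

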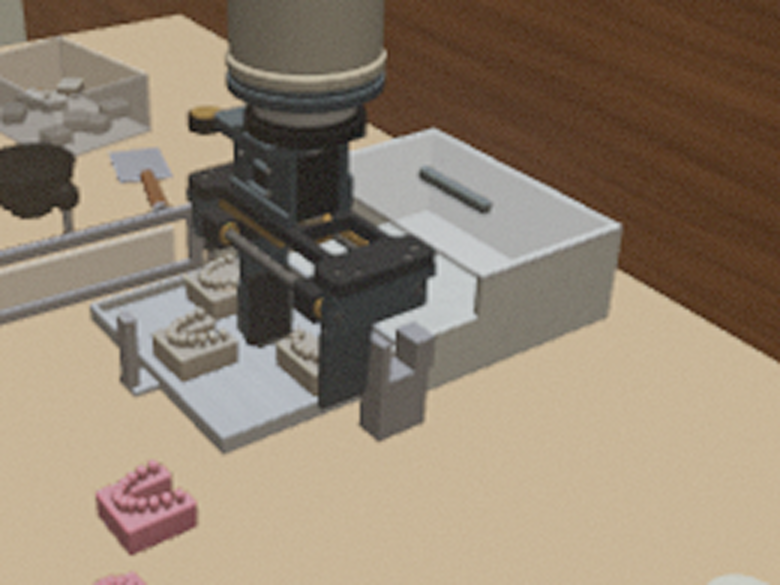

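View pics/t16c.png

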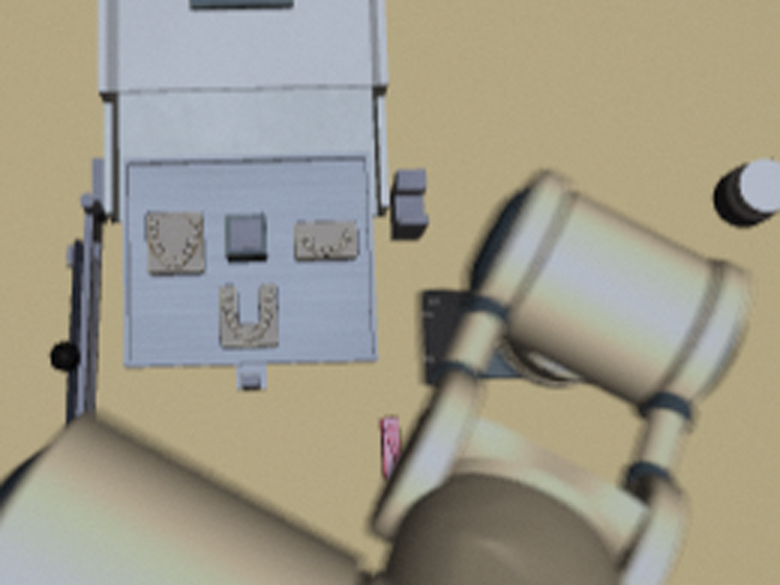

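{"api": "apply_moves", "payload": {
  "steps": [
    {"tx": -0.004, "ty": 0.03, "tz": 0, "wx": 0, "wy": 0, "wz": 0},
    {"tx": -0.008, "ty": 0.065, "tz": 0, "wx": 0, "wy": 0, "wz": 0},
    {"tx": -0.012, "ty": 0.1, "tz": 0, "wx": 0, "wy": 0, "wz": 0},
    {"tx": -0.016, "ty": 0.135, "tz": 0, "wx": 0, "wy": 0, "wz": 0},
    {"tx": -0.02, "ty": 0.17, "tz": 0, "wx": 0, "wy": 0, "wz": 0}
  ],
  "fingers": 0.55
}}

```text
t: 26.23
position: [442.3, -7.0, 160.3]
tool_rot: [[1.0, 0.029, 0.0], [0.029, -1.0, 0.0], [0.0, -0.0, -1.0]]
wrist_force: [0.9, 0.3, 0.8]
width: 52.1
```

{"api": "apply_moves", "payload": {
  "steps": [
    {"tx": -0.005, "ty": 0.03, "tz": 0, "wx": 0, "wy": 0, "wz": 0},
    {"tx": -0.01, "ty": 0.062, "tz": 0, "wx": 0, "wy": 0, "wz": 0},
    {"tx": -0.01, "ty": 0.063, "tz": -0.02, "wx": 0, "wy": 0, "wz": 0},
    {"tx": -0.01, "ty": 0.063, "tz": -0.04, "wx": 0, "wy": 0, "wz": 0},
    {"tx": -0.01, "ty": 0.063, "tz": -0.06, "wx": 0, "wy": 0, "wz": 0}
  ]
}}

```text
t: 26.65
position: [433.0, 55.4, 99.9]
tool_rot: [[0.999, 0.032, 0.002], [0.032, -0.999, 0.0], [0.002, 0.0, -1.0]]
wrist_force: [1.4, -1.0, -0.5]
width: 50.3
```

```bash
python3 - <<'E'
from scene import *
from cell import robot
c=cam("side","s17"); crop(c,180,150,330,270,5,"s17c");o=robot.get_obs(); print(o["position"],o["tool_rot"][:,0],o["wrist_force"],o["width"])
E
```

```text
[431.40822213  55.00782112  96.94494044] [ 0.99951775  0.03092391 -0.00282329] [-3.22015121 -0.90907255 -4.80207948] 50.26876438111397
```

View pics/s17c.png

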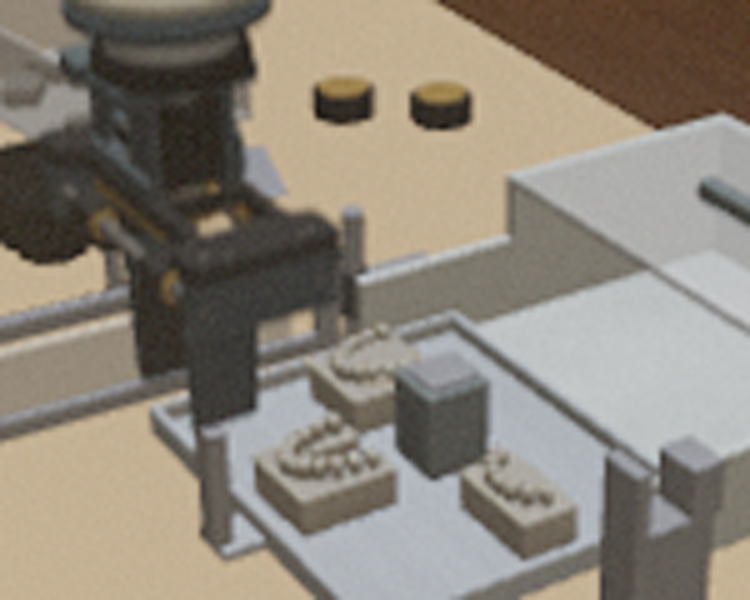

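{"api": "apply_moves", "payload": {
  "steps": [
    {"tx": 0.001, "ty": -0.001, "tz": -0.015, "wx": 0, "wy": 0, "wz": 0},
    {"tx": 0.001, "ty": -0.001, "tz": -0.03, "wx": 0, "wy": 0, "wz": 0},
    {"tx": 0.001, "ty": -0.001, "tz": -0.043, "wx": 0, "wy": 0, "wz": 0},
    {"tx": 0.001, "ty": -0.001, "tz": -0.043, "wx": 0, "wy": 0, "wz": 0}
  ]
}}

```text
t: 27.03
position: [433.1, 53.4, 56.0]
tool_rot: [[1.0, 0.03, -0.002], [0.03, -1.0, 0.0], [-0.002, -0.0, -1.0]]
wrist_force: [-0.7, 0.7, -0.3]
width: 49.9
```

{"api": "apply_moves", "payload": {
  "steps": [
    {"tx": 0, "ty": 0, "tz": 0, "wx": 0, "wy": 0, "wz": 0},
    {"tx": 0, "ty": 0, "tz": 0, "wx": 0, "wy": 0, "wz": 0},
    {"tx": 0, "ty": 0, "tz": 0, "wx": 0, "wy": 0, "wz": 0},
    {"tx": 0, "ty": 0, "tz": 0, "wx": 0, "wy": 0, "wz": 0},
    {"tx": 0, "ty": 0, "tz": 0, "wx": 0, "wy": 0, "wz": 0}
  ],
  "fingers": 0.05
}}

```text
t: 27.45
position: [434.4, 53.3, 57.5]
tool_rot: [[1.0, 0.03, 0.001], [0.03, -1.0, 0.0], [0.001, 0.0, -1.0]]
wrist_force: [0.6, -0.3, 0.3]
width: 20.0
```

{"api": "apply_moves", "payload": {
  "steps": [
    {"tx": 0, "ty": 0, "tz": 0, "wx": 0, "wy": 0, "wz": 0},
    {"tx": 0, "ty": 0, "tz": 0, "wx": 0, "wy": 0, "wz": 0},
    {"tx": 0.004, "ty": 0, "tz": 0, "wx": 0, "wy": 0, "wz": 0},
    {"tx": 0.01, "ty": 0.0003, "tz": 0, "wx": 0, "wy": 0, "wz": 0},
    {"tx": 0.018, "ty": 0.0006, "tz": 0, "wx": 0, "wy": 0, "wz": 0}
  ]
}}

```text
t: 27.87
position: [451.8, 53.4, 57.5]
tool_rot: [[1.0, 0.03, -0.0], [0.03, -1.0, -0.001], [-0.0, 0.001, -1.0]]
wrist_force: [-2.3, -8.0, 7.5]
width: 17.8
```

{"api": "apply_moves", "payload": {
  "steps": [
    {"tx": 0.01, "ty": 0.0003, "tz": 0, "wx": 0, "wy": 0, "wz": 0},
    {"tx": 0.02, "ty": 0.0006, "tz": 0, "wx": 0, "wy": 0, "wz": 0},
    {"tx": 0.03, "ty": 0.001, "tz": 0, "wx": 0, "wy": 0, "wz": 0},
    {"tx": 0.04, "ty": 0.0013, "tz": 0, "wx": 0, "wy": 0, "wz": 0},
    {"tx": 0.05, "ty": 0.0016, "tz": 0, "wx": 0, "wy": 0, "wz": 0}
  ]
}}

```text
t: 28.28
position: [502.5, 55.0, 57.4]
tool_rot: [[1.0, 0.03, 0.0], [0.03, -1.0, -0.001], [0.0, 0.001, -1.0]]
wrist_force: [-2.5, -6.7, 8.7]
width: 17.7
```

{"api": "apply_moves", "payload": {
  "steps": [
    {"tx": 0.01, "ty": 0.0003, "tz": 0, "wx": 0, "wy": 0, "wz": 0},
    {"tx": 0.02, "ty": 0.0006, "tz": 0, "wx": 0, "wy": 0, "wz": 0},
    {"tx": 0.03, "ty": 0.001, "tz": 0, "wx": 0, "wy": 0, "wz": 0},
    {"tx": 0.04, "ty": 0.0013, "tz": 0, "wx": 0, "wy": 0, "wz": 0},
    {"tx": 0.05, "ty": 0.0016, "tz": 0, "wx": 0, "wy": 0, "wz": 0}
  ]
}}

```text
t: 28.7
position: [552.4, 56.6, 57.5]
tool_rot: [[1.0, 0.03, 0.0], [0.03, -1.0, -0.001], [0.0, 0.001, -1.0]]
wrist_force: [-1.6, -5.1, 6.3]
width: 17.8
```

{"api": "apply_moves", "payload": {
  "steps": [
    {"tx": 0.01, "ty": 0.0003, "tz": 0, "wx": 0, "wy": 0, "wz": 0},
    {"tx": 0.02, "ty": 0.0006, "tz": 0, "wx": 0, "wy": 0, "wz": 0},
    {"tx": 0.03, "ty": 0.001, "tz": 0, "wx": 0, "wy": 0, "wz": 0},
    {"tx": 0.04, "ty": 0.0013, "tz": 0, "wx": 0, "wy": 0, "wz": 0},
    {"tx": 0.05, "ty": 0.0016, "tz": 0, "wx": 0, "wy": 0, "wz": 0}
  ]
}}

```text
t: 29.12
position: [602.4, 58.2, 57.5]
tool_rot: [[1.0, 0.03, -0.0], [0.03, -1.0, -0.001], [-0.0, 0.001, -1.0]]
wrist_force: [-2.7, -4.5, 7.0]
width: 17.8
```

{"api": "apply_moves", "payload": {
  "steps": [
    {"tx": 0.009, "ty": 0.0003, "tz": 0, "wx": 0, "wy": 0, "wz": 0},
    {"tx": 0.017, "ty": 0.0006, "tz": 0, "wx": 0, "wy": 0, "wz": 0},
    {"tx": 0.024, "ty": 0.0008, "tz": 0, "wx": 0, "wy": 0, "wz": 0},
    {"tx": 0.029, "ty": 0.001, "tz": 0, "wx": 0, "wy": 0, "wz": 0},
    {"tx": 0.032, "ty": 0.001, "tz": 0, "wx": 0, "wy": 0, "wz": 0}
  ]
}}

```text
t: 29.53
position: [634.7, 59.2, 57.5]
tool_rot: [[1.0, 0.03, 0.001], [0.03, -1.0, -0.001], [0.001, 0.001, -1.0]]
wrist_force: [-3.1, -3.7, 6.7]
width: 18.0
```

{"api": "apply_moves", "payload": {
  "steps": [
    {"tx": 0.002, "ty": 0, "tz": 0, "wx": 0, "wy": 0, "wz": 0},
    {"tx": 0.004, "ty": 0, "tz": 0, "wx": 0, "wy": 0, "wz": 0},
    {"tx": 0.004, "ty": 0, "tz": 0, "wx": 0, "wy": 0, "wz": 0}
  ]
}}

```text
t: 29.78
position: [638.6, 59.4, 57.5]
tool_rot: [[1.0, 0.03, 0.001], [0.03, -1.0, -0.0], [0.001, 0.0, -1.0]]
wrist_force: [0.5, -3.7, 4.2]
width: 17.9
```

{"api": "apply_moves", "payload": {
  "steps": [
    {"tx": 0.001, "ty": 0, "tz": 0, "wx": 0, "wy": 0, "wz": 0},
    {"tx": 0.002, "ty": 0, "tz": 0, "wx": 0, "wy": 0, "wz": 0},
    {"tx": 0.002, "ty": 0, "tz": 0, "wx": 0, "wy": 0, "wz": 0}
  ]
}}

```text
t: 30.03
position: [638.9, 59.4, 57.5]
tool_rot: [[1.0, 0.03, -0.002], [0.03, -1.0, -0.001], [-0.002, 0.0, -1.0]]
wrist_force: [-9.3, -4.8, 13.9]
width: 18.0
```

{"api": "apply_moves", "payload": {
  "steps": [
    {"tx": -0.002, "ty": 0, "tz": 0, "wx": 0, "wy": 0, "wz": 0},
    {"tx": -0.002, "ty": 0, "tz": 0, "wx": 0, "wy": 0, "wz": 0},
    {"tx": -0.002, "ty": 0, "tz": 0, "wx": 0, "wy": 0, "wz": 0},
    {"tx": -0.002, "ty": 0, "tz": 0.02, "wx": 0, "wy": 0, "wz": 0},
    {"tx": -0.002, "ty": 0, "tz": 0.05, "wx": 0, "wy": 0, "wz": 0}
  ],
  "fingers": 0.6
}}

```text
t: 30.45
position: [636.2, 59.8, 104.9]
tool_rot: [[1.0, 0.03, -0.005], [0.03, -1.0, 0.0], [-0.005, -0.0, -1.0]]
wrist_force: [0.5, -0.4, -0.0]
width: 48.5
```

{"api": "apply_moves", "payload": {
  "steps": [
    {"tx": 0, "ty": 0, "tz": 0.03, "wx": 0, "wy": 0, "wz": 0},
    {"tx": 0, "ty": 0, "tz": 0.06, "wx": 0, "wy": 0, "wz": 0},
    {"tx": -0.02, "ty": 0.01, "tz": 0.08, "wx": 0, "wy": 0, "wz": 0},
    {"tx": -0.05, "ty": 0.03, "tz": 0.08, "wx": 0, "wy": 0, "wz": 0},
    {"tx": -0.08, "ty": 0.06, "tz": 0.08, "wx": 0, "wy": 0, "wz": 0}
  ]
}}

```text
t: 30.87
position: [558.8, 118.4, 188.2]
tool_rot: [[1.0, 0.028, 0.003], [0.028, -1.0, 0.0], [0.003, 0.0, -1.0]]
wrist_force: [1.0, 0.5, -0.7]
width: 54.5
```

```bash
python3 - <<'E'
from scene import *
from cell import robot
o=robot.get_obs(); print(o["position"],o["tool_rot"][:,0],o["wrist_force"],o["width"],o["q"])
for n in("top","side"):
    c=cam(n,n+"18"); W=world(c)
    print(n);rects(c,dict(post=(641,59)),25,65,95)
    for hi in (145,):
        b=(W[...,2]>108)&(W[...,2]<hi)&(abs(W[...,0]-455)<35)&(abs(W[...,1]-218)<35)
        if b.sum(): print("ball",b.sum(),W[b].mean(0),W[b].min(0),W[b].max(0))
    crop(c,150,90,350,290,3,n[0]+"18c")
E
```

```text
[558.83161477 118.40606114 188.17258228] [0.99961624 0.02753814 0.00300317] [ 1.03460685  0.49148787 -0.67997696] 54.52928797859466 [ 5.98346248e+00  2.54090361e+01  8.68710567e+01 -1.62440260e-02
  6.75484853e+01  9.44116203e+01]
top
side
  post 50 [array([641.6,  59.4]), array([19.4, 12.8]), np.float64(87.1)] [66.8 78.  85.9]
ball 82 [452.45898809 213.86583763 127.11130352] [441.65229835 205.35430356 108.58822123] [466.71909139 228.58154379 138.04423182]
```

View pics/s18c.png

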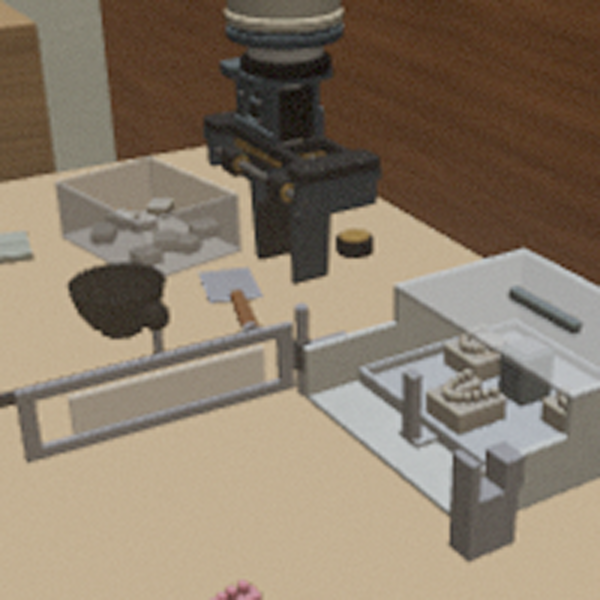

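View pics/t18c.png

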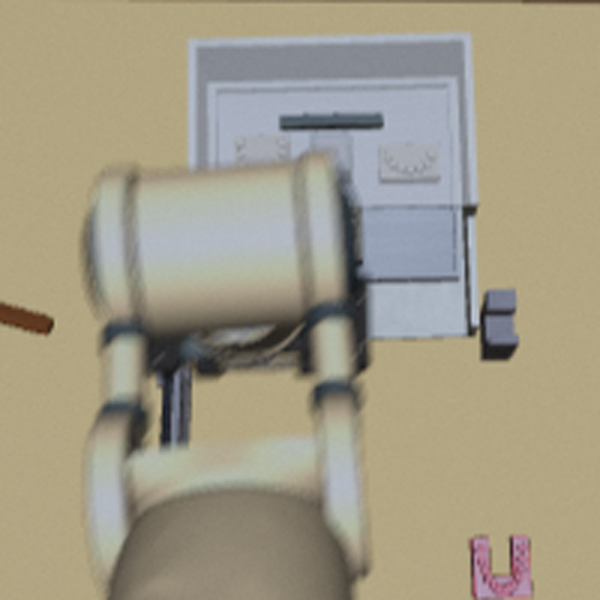

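```bash
python3 - <<'E'
from scene import *
t=dict(np.load("top16.npz"));W=world(t)
print(ray(t,(65.5)/3-.5+180,(355.5)/3-.5+130,124))
b=(W[...,2]>108)&(W[...,2]<145)&(abs(W[...,0]-455)<35)&(abs(W[...,1]-218)<35)
print("ball",b.sum(),W[b].mean(0),W[b].min(0),W[b].max(0))
H=np.array([603.4,208.4])
p=W[b].mean(0)[:2]-H;print(p,np.hypot(*p), "gate ang", np.arctan2(-p[0],-p[1])+yaw*0)
E
```

```text
[454.7264434  220.03667368 124.        ]
ball 81 [454.2396846  218.3570413  131.73405642] [441.12135298 206.80808984 121.79610495] [468.13566073 231.24136847 143.99255501]
[-149.1603154    9.9570413] 149.49228194783032 gate ang 1.6374513943016669
```

{"api": "apply_moves", "payload": {
  "steps": [
    {"tx": -0.025, "ty": 0.024, "tz": 0, "wx": 0, "wy": 0, "wz": -0.01},
    {"tx": -0.05, "ty": 0.048, "tz": 0, "wx": 0, "wy": 0, "wz": -0.02},
    {"tx": -0.075, "ty": 0.072, "tz": 0, "wx": 0, "wy": 0, "wz": -0.026},
    {"tx": -0.103, "ty": 0.1, "tz": 0, "wx": 0, "wy": 0, "wz": -0.026},
    {"tx": -0.103, "ty": 0.1, "tz": -0.02, "wx": 0, "wy": 0, "wz": -0.026}
  ],
  "fingers": 0.6
}}

```text
t: 31.38
position: [452.8, 223.0, 169.2]
tool_rot: [[1.0, 0.007, 0.002], [0.007, -1.0, 0.002], [0.002, -0.002, -1.0]]
wrist_force: [0.6, 0.1, 0.8]
width: 54.7
```

{"api": "apply_moves", "payload": {
  "steps": [
    {"tx": 0, "ty": 0, "tz": 0, "wx": 0, "wy": 0, "wz": 0},
    {"tx": 0, "ty": 0, "tz": 0, "wx": 0, "wy": 0, "wz": 0}
  ]
}}

```text
t: 31.55
position: [455.5, 219.1, 166.7]
tool_rot: [[1.0, 0.005, -0.001], [0.005, -1.0, -0.001], [-0.001, 0.001, -1.0]]
wrist_force: [0.7, -0.2, 0.6]
width: 54.7
```

{"api": "apply_moves", "payload": {
  "steps": [
    {"tx": -0.001, "ty": 0, "tz": -0.02, "wx": 0, "wy": 0, "wz": 0},
    {"tx": -0.001, "ty": 0, "tz": -0.04, "wx": 0, "wy": 0, "wz": 0},
    {"tx": -0.001, "ty": 0, "tz": -0.056, "wx": 0, "wy": 0, "wz": 0},
    {"tx": -0.001, "ty": 0, "tz": -0.062, "wx": 0, "wy": 0, "wz": 0},
    {"tx": -0.001, "ty": 0, "tz": -0.062, "wx": 0, "wy": 0, "wz": 0}
  ]
}}

```text
t: 31.97
position: [455.0, 218.4, 104.3]
tool_rot: [[1.0, 0.002, -0.002], [0.002, -1.0, -0.001], [-0.002, 0.001, -1.0]]
wrist_force: [-0.7, -0.2, -0.1]
width: 54.9
```

```bash
python3 - <<'E'
from scene import *
from cell import robot
c=cam("side","s19"); crop(c,140,130,300,250,5,"s19c");o=robot.get_obs(); print(o["position"],o["tool_rot"][:,0],o["wrist_force"],o["width"])
E
```

```text
[455.32798436 218.65480918 105.17136797] [ 9.99996264e-01  2.71269802e-03 -3.36617430e-04] [ 0.14570858 -0.49610863  0.47799678] 54.769422920660006
```

View pics/s19c.png

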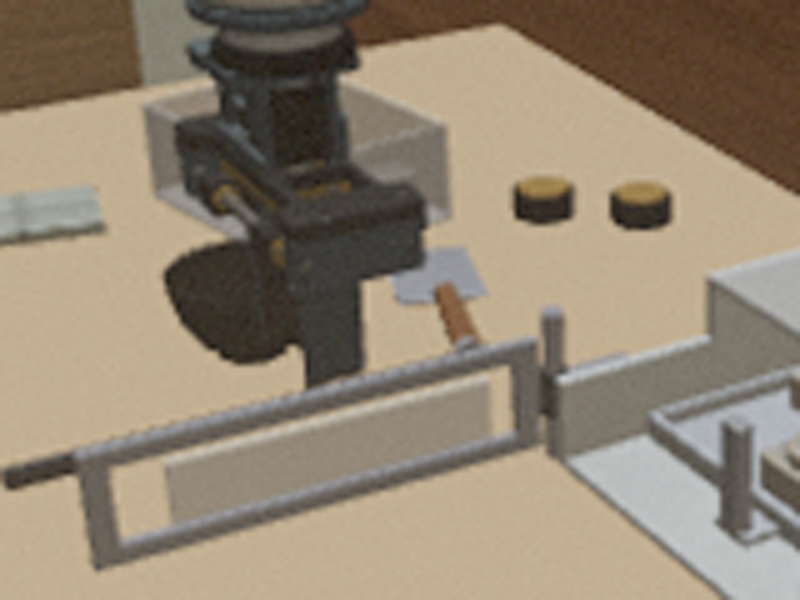

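{"api": "apply_moves", "payload": {
  "steps": [
    {"tx": 0, "ty": 0, "tz": 0, "wx": 0, "wy": 0, "wz": 0},
    {"tx": 0, "ty": 0, "tz": 0, "wx": 0, "wy": 0, "wz": 0},
    {"tx": 0, "ty": 0, "tz": 0, "wx": 0, "wy": 0, "wz": 0},
    {"tx": 0, "ty": 0, "tz": 0, "wx": 0, "wy": 0, "wz": 0},
    {"tx": 0, "ty": 0, "tz": 0, "wx": 0, "wy": 0, "wz": 0}
  ],
  "fingers": 0.1
}}

```text
t: 32.43
position: [454.9, 219.3, 105.4]
tool_rot: [[1.0, 0.004, 0.001], [0.004, -1.0, 0.0], [0.001, -0.0, -1.0]]
wrist_force: [-0.5, 0.4, 4.0]
width: 26.4
```

{"api": "apply_moves", "payload": {
  "steps": [
    {"tx": 0, "ty": 0, "tz": 0, "wx": 0, "wy": 0, "wz": 0},
    {"tx": 0.003, "ty": 0, "tz": 0.006, "wx": 0, "wy": 0, "wz": 0},
    {"tx": 0.006, "ty": 0, "tz": 0.013, "wx": 0, "wy": 0, "wz": 0},
    {"tx": 0.01, "ty": 0, "tz": 0.02, "wx": 0, "wy": 0, "wz": 0},
    {"tx": 0.014, "ty": 0, "tz": 0.026, "wx": 0, "wy": 0, "wz": 0}
  ]
}}

```text
t: 32.85
position: [469.9, 219.2, 131.8]
tool_rot: [[1.0, 0.004, 0.002], [0.004, -1.0, 0.0], [0.002, -0.0, -1.0]]
wrist_force: [8.9, -1.6, -10.0]
width: 26.1
```

{"api": "apply_moves", "payload": {
  "steps": [
    {"tx": 0, "ty": 0, "tz": 0, "wx": 0, "wy": 0, "wz": 0},
    {"tx": 0, "ty": 0, "tz": 0, "wx": 0, "wy": 0, "wz": 0}
  ]
}}

```text
t: 33.02
position: [469.5, 219.2, 131.4]
tool_rot: [[1.0, 0.004, 0.001], [0.004, -1.0, 0.0], [0.001, -0.0, -1.0]]
wrist_force: [5.6, -0.2, -7.2]
width: 26.4
```

```bash
python3 - <<'E'
from scene import *
from cell import robot
c=cam("side","s20"); crop(c,140,130,300,250,5,"s20c");o=robot.get_obs(); print(o["position"],o["tool_rot"][:,0],o["wrist_force"],o["width"])
r=o["position"][:2]-np.array([603.4,208.4]); print(r)
# closed: relative direction
r0=np.array([-4.9,-136.4]); print("theta",(np.arctan2(-r[0],-r[1])-np.arctan2(-r0[0],-r0[1])))
def R(t): return np.array([[np.cos(t),-np.sin(t)],[np.sin(t),np.cos(t)]])
for k in range(4):
    b=R(k*.4)@r
    for j in range(1,6): print(k,j,(R(k*.4+.08*j)@r-b).round(1),round(.08*j,2), (R(k*.4+.08*j)@r+[603.4,208.4]).round(1))
E
```

```text
[469.15023933 219.18476833 131.1223286 ] [9.99992704e-01 3.70455759e-03 9.31910992e-04] [ 6.75818608  0.3792366  -6.98836641] 26.225148505080334
[-134.24976067   10.78476833]
theta 1.6150494830448128
0 1 [ -0.4 -10.8] 0.08 [468.7 208.4]
0 2 [ -0.  -21.5] 0.16 [469.1 197.7]
0 3 [  1.3 -32.2] 0.24 [470.4 187. ]
0 4 [  3.4 -42.8] 0.32 [472.6 176.4]
0 5 [  6.4 -53.1] 0.4 [475.5 166.1]
1 1 [  3.8 -10.1] 0.08 [479.3 156. ]
1 2 [  8.4 -19.8] 0.16 [483.9 146.2]
1 3 [ 13.7 -29.2] 0.24 [489.3 136.9]
1 4 [ 19.8 -38.1] 0.32 [495.4 128. ]
1 5 [ 26.6 -46.4] 0.4 [502.1 119.6]
2 1 [ 7.4 -7.8] 0.08 [509.6 111.8]
2 2 [ 15.4 -15. ] 0.16 [517.6 104.6]
2 3 [ 24.  -21.5] 0.24 [526.1  98.1]
2 4 [ 33.1 -27.3] 0.32 [535.2  92.3]
2 5 [ 42.6 -32.4] 0.4 [544.7  87.2]
3 1 [ 9.9 -4.3] 0.08 [554.6  82.9]
3 2 [20.1 -7.8] 0.16 [564.8  79.4]
3 3 [ 30.5 -10.5] 0.24 [575.2  76.7]
3 4 [ 41.1 -12.3] 0.32 [585.8  74.9]
3 5 [ 51.8 -13.3] 0.4 [596.5  73.9]
```

View pics/s20c.png

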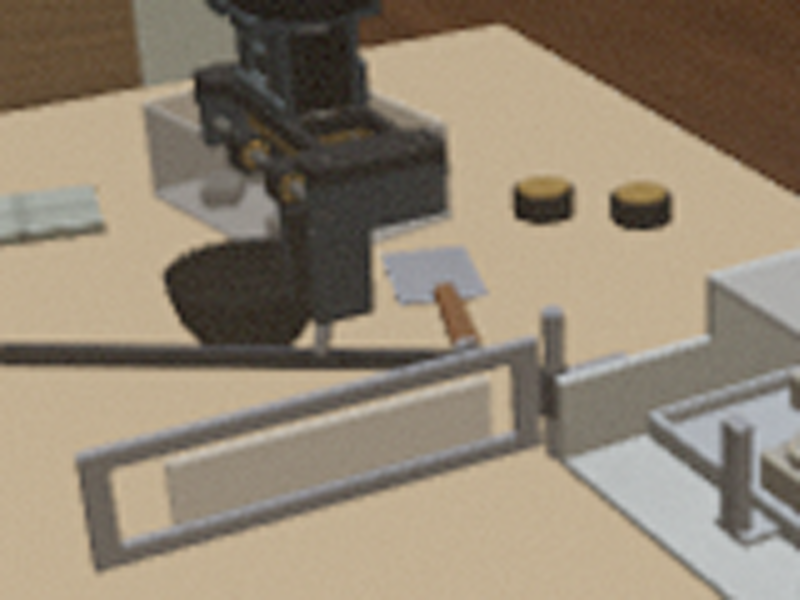

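Bar lifted with the ball held. Swinging the gate back along the arc.

{"api": "apply_moves", "payload": {
  "steps": [
    {"tx": -0.0004, "ty": -0.0108, "tz": 0, "wx": 0, "wy": 0, "wz": 0.08},
    {"tx": 0, "ty": -0.0215, "tz": 0, "wx": 0, "wy": 0, "wz": 0.16},
    {"tx": 0.0013, "ty": -0.0322, "tz": 0, "wx": 0, "wy": 0, "wz": 0.24},
    {"tx": 0.0034, "ty": -0.0428, "tz": 0, "wx": 0, "wy": 0, "wz": 0.32},
    {"tx": 0.0064, "ty": -0.0531, "tz": 0, "wx": 0, "wy": 0, "wz": 0.4}
  ]
}}

```text
t: 33.48
position: [475.3, 165.7, 130.9]
tool_rot: [[0.918, 0.397, 0.001], [0.397, -0.918, 0.0], [0.001, -0.0, -1.0]]
wrist_force: [7.6, 2.4, -8.9]
width: 25.9
```

{"api": "apply_moves", "payload": {
  "steps": [
    {"tx": 0.0038, "ty": -0.0101, "tz": 0, "wx": 0, "wy": 0, "wz": 0.08},
    {"tx": 0.0084, "ty": -0.0198, "tz": 0, "wx": 0, "wy": 0, "wz": 0.16},
    {"tx": 0.0137, "ty": -0.0292, "tz": 0, "wx": 0, "wy": 0, "wz": 0.24},
    {"tx": 0.0198, "ty": -0.0381, "tz": 0, "wx": 0, "wy": 0, "wz": 0.32},
    {"tx": 0.0266, "ty": -0.0464, "tz": 0, "wx": 0, "wy": 0, "wz": 0.4}
  ]
}}

```text
t: 33.9
position: [501.6, 119.3, 130.8]
tool_rot: [[0.691, 0.723, -0.001], [0.723, -0.691, 0.0], [-0.0, -0.001, -1.0]]
wrist_force: [3.6, 1.9, -5.5]
width: 25.9
```

{"api": "apply_moves", "payload": {
  "steps": [
    {"tx": 0.0074, "ty": -0.0078, "tz": 0, "wx": 0, "wy": 0, "wz": 0.08},
    {"tx": 0.0154, "ty": -0.015, "tz": 0, "wx": 0, "wy": 0, "wz": 0.16},
    {"tx": 0.024, "ty": -0.0215, "tz": 0, "wx": 0, "wy": 0, "wz": 0.24},
    {"tx": 0.0331, "ty": -0.0273, "tz": 0, "wx": 0, "wy": 0, "wz": 0.32},
    {"tx": 0.0426, "ty": -0.0324, "tz": 0, "wx": 0, "wy": 0, "wz": 0.4}
  ]
}}

```text
t: 34.32
position: [543.9, 86.5, 130.8]
tool_rot: [[0.355, 0.935, -0.001], [0.935, -0.355, -0.001], [-0.001, -0.001, -1.0]]
wrist_force: [0.6, -3.2, 0.4]
width: 26.5
```

```bash
python3 - <<'E'
from scene import *
from cell import robot
c=cam("side","s21"); crop(c,200,130,360,250,5,"s21c");o=robot.get_obs(); print(o["position"],o["tool_rot"][:,0],o["wrist_force"],o["width"])
E
```

```text
[546.02058075  85.79494114 131.02956766] [ 3.49504490e-01  9.36934536e-01 -5.35334852e-04] [ 2.23556693 -8.31338166  2.85381266] 26.056060765326393
```

View pics/s21c.png

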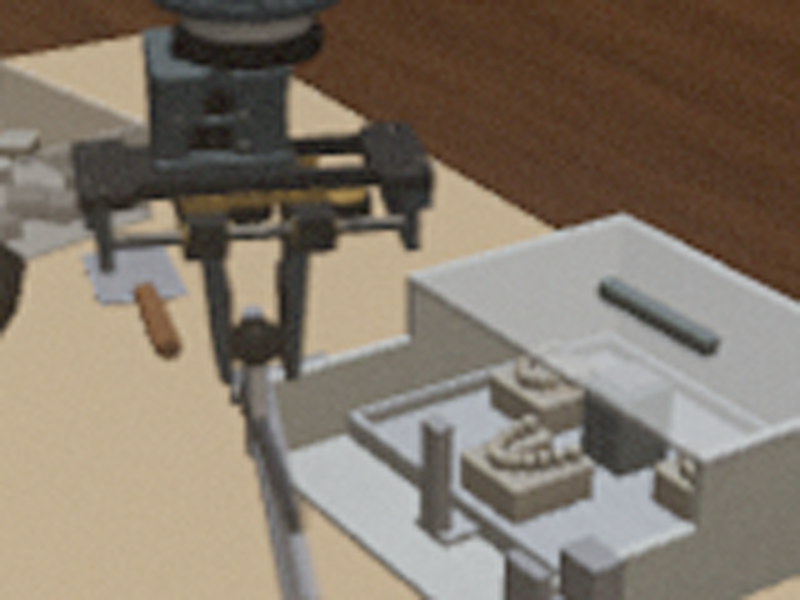

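{"api": "apply_moves", "payload": {
  "steps": [
    {"tx": 0, "ty": 0, "tz": 0, "wx": 0, "wy": 0, "wz": 0},
    {"tx": 0, "ty": 0, "tz": 0, "wx": 0, "wy": 0, "wz": 0},
    {"tx": 0, "ty": 0, "tz": 0, "wx": 0, "wy": 0, "wz": 0}
  ]
}}

```text
t: 34.62
position: [543.8, 86.8, 130.9]
tool_rot: [[0.36, 0.933, -0.001], [0.933, -0.36, -0.001], [-0.001, -0.001, -1.0]]
wrist_force: [0.2, -6.4, 2.4]
width: 26.0
```

```bash
python3 - <<'E'
from scene import *
from cell import robot
c=cam("side","s22"); crop(c,220,160,340,250,6.5,"s22c");o=robot.get_obs(); print(o["position"],o["tool_rot"][:,0],o["wrist_force"],o["width"])
print(proj(c,o["position"]),proj(c,o["position"]+[0,0,18.8]))
W=world(c)
img=c["image"].astype(int)
m=(img.sum(2)<150); 
for z in(1,):
    b=m&(W[...,2]>95)&(W[...,2]<170)&(np.hypot(W[...,0]-546,W[...,1]-86)<25); print(b.sum(),W[b].mean(0),W[b].max(0),W[b].min(0))
E
```

```text
[543.72800655  86.7952399  130.93306731] [ 0.35944003  0.93316768 -0.00097064] [ 0.52771109 -5.2977459   2.35046636] 26.101658357225244
[251.65101366 203.64314572] [251.47064811 197.37073111]
64 [543.57803146  79.04607322 150.47878381] [560.18924776  93.17204394 168.41696544] [525.54852543  66.82359319 135.23102846]
```

View pics/s22c.png

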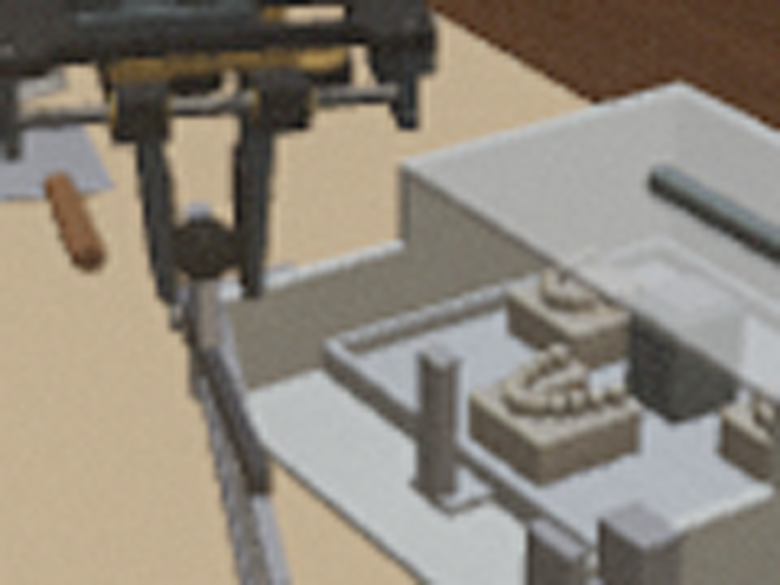

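{"api": "apply_moves", "payload": {
  "steps": [
    {"tx": 0.0103, "ty": -0.0048, "tz": 0, "wx": 0, "wy": 0, "wz": 0.08},
    {"tx": 0.021, "ty": -0.0087, "tz": 0, "wx": 0, "wy": 0, "wz": 0.16},
    {"tx": 0.032, "ty": -0.0117, "tz": 0, "wx": 0, "wy": 0, "wz": 0.24},
    {"tx": 0.0432, "ty": -0.0136, "tz": 0, "wx": 0, "wy": 0, "wz": 0.32},
    {"tx": 0.0545, "ty": -0.0146, "tz": 0, "wx": 0, "wy": 0, "wz": 0.4}
  ]
}}

```text
t: 35.08
position: [598.0, 72.3, 130.6]
tool_rot: [[-0.037, 0.999, -0.002], [0.999, 0.037, -0.0], [-0.0, -0.002, -1.0]]
wrist_force: [-1.9, -2.1, -1.5]
width: 26.2
```

{"api": "apply_moves", "payload": {
  "steps": [
    {"tx": 0.001, "ty": 0, "tz": 0, "wx": 0, "wy": 0, "wz": 0},
    {"tx": 0.002, "ty": 0, "tz": 0, "wx": 0, "wy": 0, "wz": 0}
  ]
}}

```text
t: 35.25
position: [599.5, 72.2, 130.4]
tool_rot: [[-0.032, 0.999, -0.003], [0.999, 0.032, -0.001], [-0.001, -0.003, -1.0]]
wrist_force: [-7.6, -5.8, 3.3]
width: 25.9
```

```bash
python3 - <<'E'
from scene import *
from cell import robot
c=cam("side","s23"); crop(c,220,160,360,265,5.5,"s23c");o=robot.get_obs(); print(o["position"],o["tool_rot"][:,0],o["wrist_force"],o["width"])
E
```

```text
[599.36331603  72.19015263 130.44167337] [-3.19137569e-02  9.99490229e-01 -8.91624702e-04] [-4.16185006 -4.20891043  1.52443976] 26.141488111569863
```

View pics/s23c.png

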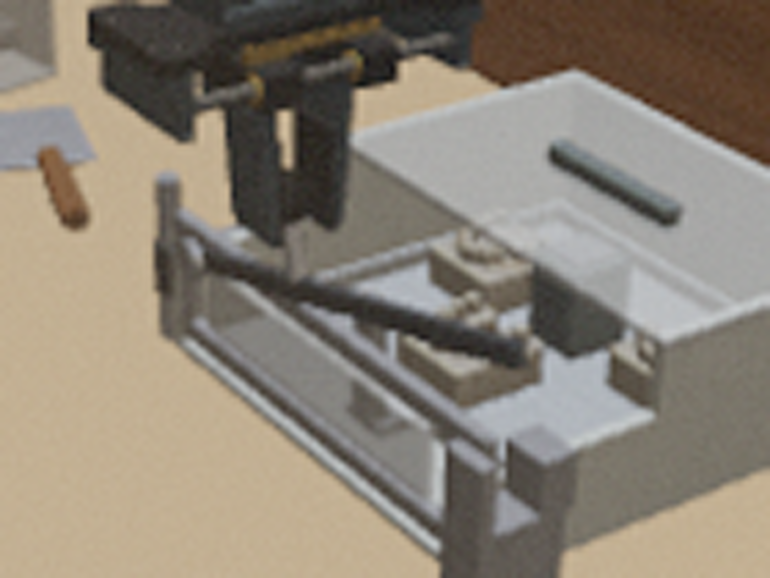

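{"api": "apply_moves", "payload": {
  "steps": [
    {"tx": 0, "ty": -0.004, "tz": -0.006, "wx": 0, "wy": 0, "wz": 0},
    {"tx": 0, "ty": -0.008, "tz": -0.012, "wx": 0, "wy": 0, "wz": 0},
    {"tx": 0, "ty": -0.011, "tz": -0.018, "wx": 0, "wy": 0, "wz": 0},
    {"tx": 0, "ty": -0.0135, "tz": -0.023, "wx": 0, "wy": 0, "wz": 0},
    {"tx": 0, "ty": -0.0135, "tz": -0.023, "wx": 0, "wy": 0, "wz": 0}
  ]
}}

```text
t: 35.72
position: [599.6, 58.4, 107.0]
tool_rot: [[-0.031, 1.0, -0.002], [1.0, 0.031, -0.001], [-0.001, -0.002, -1.0]]
wrist_force: [-0.5, -5.2, 2.1]
width: 26.5
```

```bash
python3 - <<'E'
from scene import *
from cell import robot
c=cam("side","s24"); crop(c,220,160,360,265,5.5,"s24c");o=robot.get_obs(); print(o["position"],o["tool_rot"][:,0],o["wrist_force"],o["width"])
E
```

```text
[599.7942486   58.56694217 107.45492204] [-3.10219539e-02  9.99518520e-01 -6.05530675e-04] [-1.70458755 -4.35385133  2.23430857] 26.16168473133266
```

View pics/s24c.png

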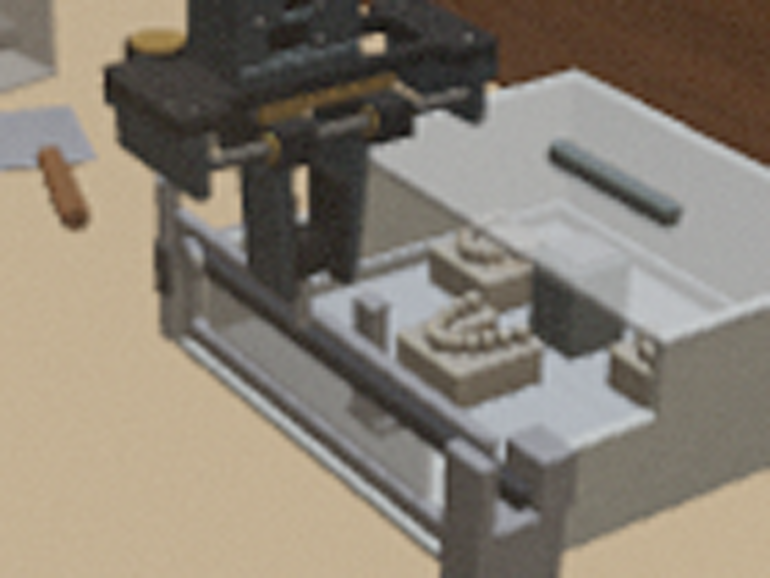

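Bar end is behind the lip. I'll release and retreat straight up.

{"api": "apply_moves", "payload": {
  "steps": [
    {"tx": 0, "ty": 0, "tz": -0.001, "wx": 0, "wy": 0, "wz": 0},
    {"tx": 0, "ty": 0, "tz": -0.001, "wx": 0, "wy": 0, "wz": 0},
    {"tx": 0, "ty": 0, "tz": 0, "wx": 0, "wy": 0, "wz": 0},
    {"tx": 0, "ty": 0, "tz": 0, "wx": 0, "wy": 0, "wz": 0},
    {"tx": 0, "ty": 0, "tz": 0.01, "wx": 0, "wy": 0, "wz": 0}
  ],
  "fingers": 0.7
}}

```text
t: 36.18
position: [599.7, 59.3, 116.9]
tool_rot: [[-0.033, 0.999, -0.003], [0.999, 0.033, 0.0], [0.0, -0.003, -1.0]]
wrist_force: [-1.1, -0.2, -0.4]
width: 56.7
```

{"api": "apply_moves", "payload": {
  "steps": [
    {"tx": 0, "ty": 0, "tz": 0.03, "wx": 0, "wy": 0, "wz": 0},
    {"tx": 0, "ty": 0, "tz": 0.06, "wx": 0, "wy": 0, "wz": 0},
    {"tx": 0, "ty": 0, "tz": 0.1, "wx": 0, "wy": 0, "wz": 0},
    {"tx": -0.02, "ty": 0.02, "tz": 0.12, "wx": 0, "wy": 0, "wz": 0},
    {"tx": -0.04, "ty": 0.05, "tz": 0.12, "wx": 0, "wy": 0, "wz": 0}
  ]
}}

```text
t: 36.6
position: [563.2, 108.2, 243.5]
tool_rot: [[-0.03, 1.0, 0.008], [1.0, 0.03, 0.0], [0.0, 0.009, -1.0]]
wrist_force: [0.6, 0.8, 0.2]
width: 63.5
```

{"api": "apply_moves", "payload": {
  "steps": [
    {"tx": -0.02, "ty": 0.03, "tz": 0.0, "wx": 0, "wy": 0, "wz": 0},
    {"tx": -0.04, "ty": 0.06, "tz": 0, "wx": 0, "wy": 0, "wz": 0},
    {"tx": -0.06, "ty": 0.09, "tz": 0, "wx": 0, "wy": 0, "wz": 0},
    {"tx": -0.08, "ty": 0.12, "tz": 0, "wx": 0, "wy": 0, "wz": 0},
    {"tx": -0.1, "ty": 0.15, "tz": 0, "wx": 0, "wy": 0, "wz": 0}
  ]
}}

```text
t: 37.02
position: [459.5, 260.4, 238.9]
tool_rot: [[-0.033, 0.999, 0.001], [0.999, 0.033, 0.0], [0.0, 0.001, -1.0]]
wrist_force: [1.1, 1.6, -1.0]
width: 63.9
```

{"api": "apply_moves", "payload": {
  "steps": [
    {"tx": -0.02, "ty": 0.03, "tz": 0.0, "wx": 0, "wy": 0, "wz": 0},
    {"tx": -0.04, "ty": 0.06, "tz": 0, "wx": 0, "wy": 0, "wz": 0},
    {"tx": -0.06, "ty": 0.09, "tz": 0, "wx": 0, "wy": 0, "wz": 0},
    {"tx": -0.08, "ty": 0.12, "tz": 0, "wx": 0, "wy": 0, "wz": 0},
    {"tx": -0.1, "ty": 0.15, "tz": 0, "wx": 0, "wy": 0, "wz": 0}
  ]
}}

```text
t: 37.43
position: [359.3, 410.5, 238.9]
tool_rot: [[-0.033, 0.999, 0.001], [0.999, 0.033, 0.001], [0.001, 0.001, -1.0]]
wrist_force: [1.3, 0.6, 0.0]
width: 64.0
```

```bash
python3 - <<'E'
from scene import *
from cell import robot
o=robot.get_obs(); print(o["position"],o["wrist_force"],o["t"])
for n in("top","side"):
    c=cam(n,n+"25"); W=world(c); print(n)
    b=(W[...,2]>105)&(W[...,2]<145)&(abs(W[...,0]-610)<40)&(abs(W[...,1]-57)<40)
    print(" ball",b.sum(),W[b].mean(0),W[b].max(0),W[b].min(0))
    rects(c,dict(post=(641,59)),18,60,95)
    b=(W[...,2]>66)&(W[...,2]<90)&(W[...,0]<627)&(W[...,0]>560)&(W[...,1]<200)&(W[...,1]>-60)
    P=W[b];print(" bar/gate top",cv2.minAreaRect(P[:,:2].astype(np.float32)))
    crop(c,200,90,340,220,5,"t25c") if n=="top" else crop(c,220,150,380,275,5,"s25c")
    i0=dict(np.load(f"{n}0.npz"));W0=world(i0)
    d=abs(c["depth"]-i0["depth"])
    print(" diff bar region top:",)
# upper/lower etc. by colour rays through the roof: manual
E
```

```text
[359.34271349 410.54714198 238.89564594] [1.27644706 0.60821983 0.03794634] 37.4333
top
 ball 79 [597.79585668  57.51599412 131.48592711] [611.48309792  69.99630448 140.31696615] [585.32973922  45.01586052 120.89030324]
  post 36 [array([641.2,  59.3]), array([14.8, 12. ]), np.float64(89.1)] [65.8 82.2 89.1]
 bar/gate top ((603.7091064453125, 68.16694641113281), (24.00359535217285, 252.9803009033203), 2.992213487625122)
 diff bar region top:
side
 ball 89 [596.09763079  52.90117801 126.57500061] [611.68030689  67.94661673 138.35081267] [585.42983231  45.01968301 105.9722216 ]
  post 55 [array([640.9,  59.4]), array([12.3, 19.6]), np.float64(1.6)] [63.3 76.6 86.5]
 bar/gate top ((603.22412109375, 67.24563598632812), (25.35218620300293, 253.88986206054688), 2.871222734451294)
 diff bar region top:
```

View pics/t25c.png

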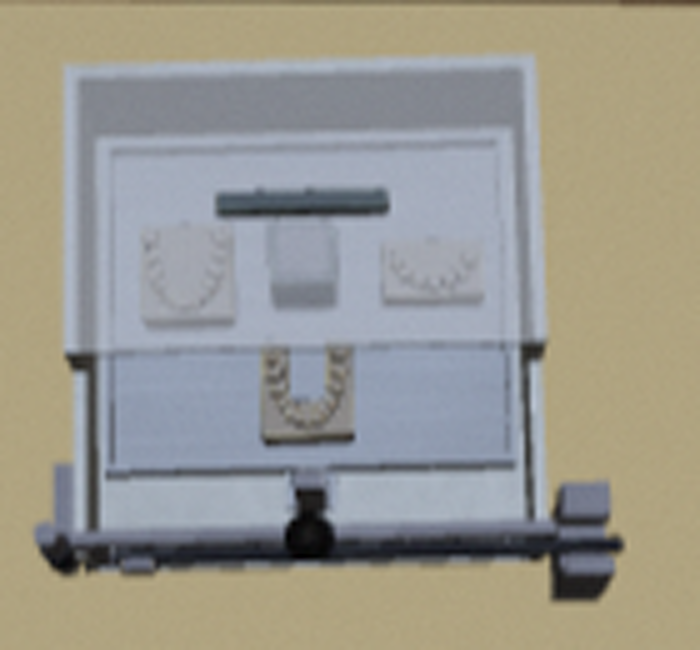

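View pics/s25c.png

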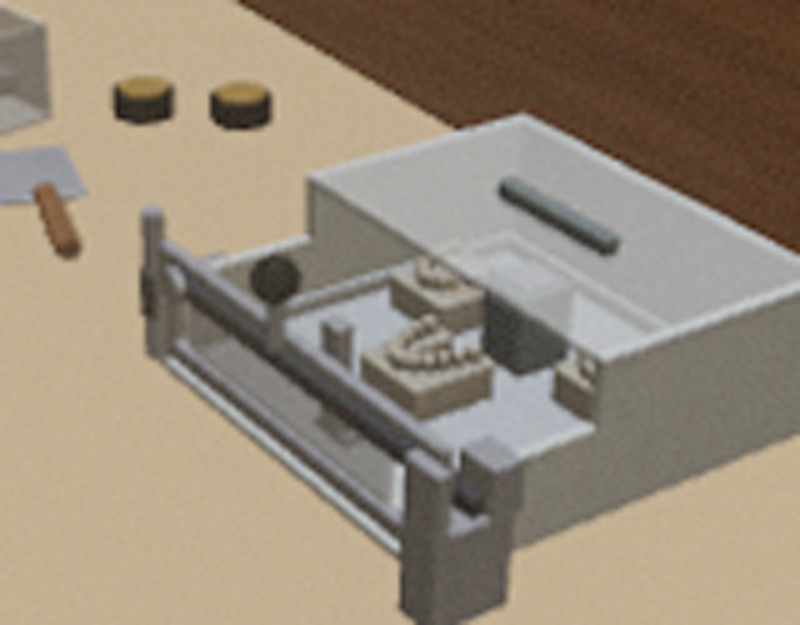

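View pics/top25.png

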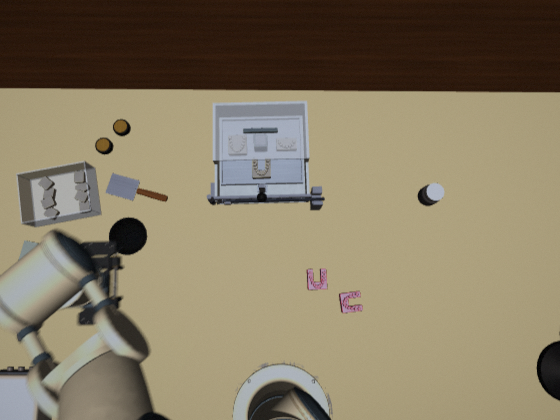

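The ball is back within about 1 mm of its starting position, so the gate is shut and the bar down. The post is home, the casts are in place around the box, and the bowl, jar and spatula haven't moved. Handing in.

```bash
python3 -c "
from cell import robot
print(robot.close_job())"
```

```text
the job is handed in; nothing more can be done
None
```

I lifted the bar and swung the gate open to about 1.6 rad, then pulled the tray fully out. The block cast went left of the desiccant box, the segment right and the U-shape in front, teeth up and front teeth towards the handle. I then pushed the tray home, shut the gate and let the bar drop behind its catch. The job was handed in at about 37 s, and no verdict was reported.

What the last checks showed:
- **Cast positions:** measured before pushing the tray home, the block cast was about 71 mm to the left, the segment about 78 mm to the right and the U-shape about 75 mm in front of the box. All were within about 3° of square. After the push I could only check them by eye in the pictures, through the clear roof, and nothing looked shifted.
- **Gate and bar:** in the last pictures the ball grip is within about 1 mm of where it started, and the bar end sits behind the lip.
- **Tray:** the handle post is within about 1 mm of its starting position.
- **Other things on the bench:** the pink casts, bowl, jar and spatula look untouched in the last picture.

The segment was knocked about 5 cm aside early on, so I measured it again before picking it up. No grip was lost. No check failed.

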